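# Clear the wax-embedding cold plate

### The job

Clear the cold plate after embedding: take the cap off the wax bin and park it flat in the steel cap tray, and set the finished blocks down flat, right way up and next to each other in the white block tray. Then take the scraper block by its grip and wipe every wax chip off the plate, over its open edge, into the bin, never touching the wax with the gripper itself. Last, stand the scraper upright back on its mat and put the cap squarely back on the bin, leaving the bottle, tip box and beaker where they are.

Things in the scene. Friction and masses are not known exactly. Their poses are not given: they have to be found in the camera images.
- cold_plate: fixed tabletop cold plate: white housing 230 mm (its x) by 260 mm (y), dark flat top 80 mm above the bench. A rim 8 mm thick stands 10 mm above the top along both y sides (inner faces y = +-122 mm) and the rear (inner face x = +107 mm); the edge at x = -115 mm is open and the wax bin hangs there. Origin on the bench under its middle; x points from the open edge to the rear, z up
- wax_bin: fixed open aluminium wax bin along the plate's open edge: 100 mm (its x, same direction as the plate's) by 276 mm (y), walls and floor 6 mm, rim 72 mm above the bench, 8 mm below the plate's top; 3 mm gap to the plate, its middle 168 mm from the plate's middle. Origin on the bench under its middle
- cap: the bin's loose cap, grey, 200 g: plate 96 mm (its x) by 272 mm (y) by 5 mm, on its middle a black grip bar 20 mm thick (x), 90 mm long (y), from 5 to 43 mm above the origin; below, a step 80 x 256 x 6 mm drops into the bin's mouth with 4 mm play each way. Origin mid underside of the 5 mm plate, 72 mm above the bench when the cap is on. The same either way round
- cap_tray: fixed shallow stainless tray, holder for the cap while the bin is open: 304 mm (its x) by 130 mm (y) by 16 mm high, walls and floor 4 mm; the cap lies in it with its long side along the tray's x, 12 mm to spare all round, its origin then 10 mm above the bench. Origin on the bench under its middle
- block_tray: fixed shallow white plastic tray for finished blocks: 240 mm (its x) by 130 mm (its y) by 16 mm high, walls and floor 4 mm. Three blocks fit in it in a row along its x, about 76 mm apart, each with its x along the tray's x. Origin on the bench under its middle. It and the mat may stand in each other's place
- mat: fixed flat blue bench mat, home of the scraper: 180 mm (its x) by 130 mm (its y), 3 mm thick. Origin on the bench under its middle
- scraper: white scraper block that stands on its own foot: a square-edged foot 100 mm wide (its y), 60 mm deep (its x) and 28 mm high, whose long side pushes, and on its middle an upright grey grip 22 mm thick (x), 90 mm wide (y), from 28 to 74 mm above the underside. Origin at the centre of the underside, z up; about 260 g; the same both ways round. It starts upright on the mat
- block1: a finished tissue block in its steel mould with a plastic cassette on top: a flat piece 64 mm (its x) by 46 mm (its y) by 30 mm high, 110 g; origin at the centre of its underside, z up. It starts flat on the rear (+x) half of the cold plate. There are two or three; an absent one reads None all through
- block2: a finished tissue block in its steel mould with a plastic cassette on top: a flat piece 64 mm (its x) by 46 mm (its y) by 30 mm high, 110 g; origin at the centre of its underside, z up. It starts flat on the rear (+x) half of the cold plate. There are two or three; an absent one reads None all through
- block3: a finished tissue block in its steel mould with a plastic cassette on top: a flat piece 64 mm (its x) by 46 mm (its y) by 30 mm high, 110 g; origin at the centre of its underside, z up. It starts flat on the rear (+x) half of the cold plate. There are two or three; an absent one reads None all through
- chip1: a loose chip of hard paraffin wax, off-white, a many-sided lump 25 to 33 mm across and 14 mm high; origin at its middle, 7 mm above the plate when it lies flat; weighs 10 g. There are five to eight chips; absent ones read None all through
- chip2: a loose chip of hard paraffin wax, off-white, a many-sided lump 25 to 33 mm across and 14 mm high; origin at its middle, 7 mm above the plate when it lies flat; weighs 10 g. There are five to eight chips; absent ones read None all through
- chip3: a loose chip of hard paraffin wax, off-white, a many-sided lump 25 to 33 mm across and 14 mm high; origin at its middle, 7 mm above the plate when it lies flat; weighs 10 g. There are five to eight chips; absent ones read None all through
- chip4: a loose chip of hard paraffin wax, off-white, a many-sided lump 25 to 33 mm across and 14 mm high; origin at its middle, 7 mm above the plate when it lies flat; weighs 10 g. There are five to eight chips; absent ones read None all through
- chip5: a loose chip of hard paraffin wax, off-white, a many-sided lump 25 to 33 mm across and 14 mm high; origin at its middle, 7 mm above the plate when it lies flat; weighs 10 g. There are five to eight chips; absent ones read None all through
- chip6: a loose chip of hard paraffin wax, off-white, a many-sided lump 25 to 33 mm across and 14 mm high; origin at its middle, 7 mm above the plate when it lies flat; weighs 10 g. There are five to eight chips; absent ones read None all through
- chip7: a loose chip of hard paraffin wax, off-white, a many-sided lump 25 to 33 mm across and 14 mm high; origin at its middle, 7 mm above the plate when it lies flat; weighs 10 g. There are five to eight chips; absent ones read None all through
- chip8: a loose chip of hard paraffin wax, off-white, a many-sided lump 25 to 33 mm across and 14 mm high; origin at its middle, 7 mm above the plate when it lies flat; weighs 10 g. There are five to eight chips; absent ones read None all through
- bottle: bystander: glass bottle with an orange cap, 76 mm across, 165 mm tall; origin at the centre of its base
- tip_box: bystander: box of pipette tips with a clear top, 85 by 120 by 72 mm; origin at the centre of its underside
- beaker: bystander: empty glass beaker, 70 mm across, 95 mm tall; origin at the centre of its base

How it is judged:
On the way, in this order (a step that is already met when the one before it is completed fails the run):
1. the cap lies flat in the cap tray and every block lies flat in the block tray (x of cap in the frame of cap_tray between -0.02 and 0.02 m and y of cap in the frame of cap_tray between -0.02 and 0.02 m and z of cap in the frame of cap_tray between 0.004 and 0.016 m and angle between cap's own z axis and vertical below 0.08 rad and x of block1 in the frame of block_tray between -0.1 and 0.1 m and y of block1 in the frame of block_tray between -0.05 and 0.05 m and z of block1 in the frame of block_tray between 0 and 0.01 m and angle between each of block1, block2, block3's own z axis and vertical below 0.12 rad and x of block2 in the frame of block_tray between -0.1 and 0.1 m and y of block2 in the frame of block_tray between -0.05 and 0.05 m and z of block2 in the frame of block_tray between 0 and 0.01 m and x of block3 in the frame of block_tray between -0.1 and 0.1 m and y of block3 in the frame of block_tray between -0.05 and 0.05 m and z of block3 in the frame of block_tray between 0 and 0.01 m), for 0.2 s.
2. the scraper, upright on the cold plate, pushes a wax chip (x of scraper in the frame of cold_plate between -0.135 and 0.135 m and y of scraper in the frame of cold_plate between -0.13 and 0.13 m and z of scraper in the frame of cold_plate between 0.074 and 0.092 m and angle between scraper's own z axis and vertical below 0.25 rad and (contact force between scraper and chip1 above 0.02 N or contact force between scraper and chip2 above 0.02 N or contact force between scraper and chip3 above 0.02 N or contact force between scraper and chip4 above 0.02 N or contact force between scraper and chip5 above 0.02 N or contact force between scraper and chip6 above 0.02 N or contact force between scraper and chip7 above 0.02 N or contact force between scraper and chip8 above 0.02 N)).
3. every wax chip is in the bin, below its rim (x of chip1 in the frame of wax_bin between -0.047 and 0.047 m and y of chip1 in the frame of wax_bin between -0.135 and 0.135 m and z of chip1 in the frame of wax_bin between 0.004 and 0.066 m and x of chip2 in the frame of wax_bin between -0.047 and 0.047 m and y of chip2 in the frame of wax_bin between -0.135 and 0.135 m and z of chip2 in the frame of wax_bin between 0.004 and 0.066 m and x of chip3 in the frame of wax_bin between -0.047 and 0.047 m and y of chip3 in the frame of wax_bin between -0.135 and 0.135 m and z of chip3 in the frame of wax_bin between 0.004 and 0.066 m and x of chip4 in the frame of wax_bin between -0.047 and 0.047 m and y of chip4 in the frame of wax_bin between -0.135 and 0.135 m and z of chip4 in the frame of wax_bin between 0.004 and 0.066 m and x of chip5 in the frame of wax_bin between -0.047 and 0.047 m and y of chip5 in the frame of wax_bin between -0.135 and 0.135 m and z of chip5 in the frame of wax_bin between 0.004 and 0.066 m and x of chip6 in the frame of wax_bin between -0.047 and 0.047 m and y of chip6 in the frame of wax_bin between -0.135 and 0.135 m and z of chip6 in the frame of wax_bin between 0.004 and 0.066 m and x of chip7 in the frame of wax_bin between -0.047 and 0.047 m and y of chip7 in the frame of wax_bin between -0.135 and 0.135 m and z of chip7 in the frame of wax_bin between 0.004 and 0.066 m and x of chip8 in the frame of wax_bin between -0.047 and 0.047 m and y of chip8 in the frame of wax_bin between -0.135 and 0.135 m and z of chip8 in the frame of wax_bin between 0.004 and 0.066 m), for 0.2 s.
At the end, for the whole second after the job is handed in: cap on the bin, level, within 7 mm of the bin's middle and square to it within 0.1 rad; every chip in the bin below its rim; every block flat and right way up in the block tray; scraper upright on the mat (its middle on the mat); all at rest (all of step 3 and x of cap in the frame of wax_bin between -0.007 and 0.007 m and y of cap in the frame of wax_bin between -0.007 and 0.007 m and z of cap in the frame of wax_bin between 0.067 and 0.0755 m and angle between cap's own z axis and vertical below 0.04 rad and angle between the x axis of cap and the x axis of wax_bin, either way round below 0.1 rad and x of scraper in the frame of mat between -0.085 and 0.085 m and y of scraper in the frame of mat between -0.06 and 0.06 m and z of scraper in the frame of mat between 0 and 0.008 m and angle between scraper's own z axis and vertical below 0.08 rad and x of block1 in the frame of block_tray between -0.1 and 0.1 m and y of block1 in the frame of block_tray between -0.05 and 0.05 m and z of block1 in the frame of block_tray between 0 and 0.01 m and angle between each of block1, block2, block3's own z axis and vertical below 0.12 rad and x of block2 in the frame of block_tray between -0.1 and 0.1 m and y of block2 in the frame of block_tray between -0.05 and 0.05 m and z of block2 in the frame of block_tray between 0 and 0.01 m and x of block3 in the frame of block_tray between -0.1 and 0.1 m and y of block3 in the frame of block_tray between -0.05 and 0.05 m and z of block3 in the frame of block_tray between 0 and 0.01 m and linear speed of each of cap, scraper, block1, block2, block3, chip1, chip2, chip3, chip4, chip5, chip6, chip7, chip8 below 0.02 m/s); the robot touches nothing.
It fails at once if the gripper's fingers touch a wax chip (contact force between the fingers and chip1 above 0.2 N or contact force between the fingers and chip2 above 0.2 N or contact force between the fingers and chip3 above 0.2 N or contact force between the fingers and chip4 above 0.2 N or contact force between the fingers and chip5 above 0.2 N or contact force between the fingers and chip6 above 0.2 N or contact force between the fingers and chip7 above 0.2 N or contact force between the fingers and chip8 above 0.2 N).
It fails at once if a bystander (bottle, tip box or beaker) is moved by more than 30 mm (distance of any of bottle, tip_box, beaker from where it was at the start of the episode above 0.03 m).
Of chip1, chip2, chip3, chip4, chip5, chip6, chip7, chip8 only 5 to 8 are there at a start; the rules pass over those that are not, and their reading is None.
Of block1, block2, block3 only 2 to 3 are there at a start; the rules pass over those that are not, and their reading is None.
At some moment in a run one of scraper, cap may be knocked a few centimetres aside while the robot is not near it.
Once in a run the grip may slacken for a moment while it holds something.
It also fails if it takes over 210 s, if anything falls off the work surface, if the arm or the gripper's body presses on something with over 40 N, if the wrist force passes 120 N, or if a joint passes its speed limit or range.

### The arm

A 6-joint arm with a two-finger parallel gripper is mounted at the origin on the work surface. World frame = base frame: x ahead of the robot, y to its left, z up, the work surface at z = 0. Lengths are in m, angles in rad, forces in N, time in s.
With the tool pointing down it reaches from about 0.35 to 0.975 m from the base axis. Payload 4.9 kg.
Tool frame: the origin (TCP) lies at the very end of the fingers, on their centre line; the grasp point (between the pads) lies 19 mm behind it; z points along the fingers, y is the line along which they close (so a half turn about z gives the same grasp; the last joint's range is limited). The gripper opens to 85 mm and grips with 20 to 120 N. Pads are 22 mm wide; open, the fingers measure 114 mm over their backs; the gripper's body (76 mm by 85 mm) begins 54 mm behind the grasp point. The pads swing forward as they close: fully open they stand 13 mm farther back than shut.
Start: joints at [-1.284, 0.053, 1.613, -0, 1.476, -0.119], TCP at [0.247, -0.574, 0.195] pointing down, gripper open.
Joint ranges: [-3.01, 3.01], [-1.01, 2.22], [0.06, 2.58], [-1.02, 4.17], [0.09, 2.62], [-3.14, 3.14]. Speed limits (rad/s): [2.57, 2.57, 3.14, 3.14, 3.14, 3.14].

### API

Orientations are given as a unit quaternion [w, x, y, z].
In Python, from plant import monitor, vision, manip gives the robot as it stands. The module is installed in compiled form; this text tells all that it offers.
- The arm moves only by the tool arm_command, never from a script. Its argument "rows" is a list of rows, each a list of 3 entries, a list of its own where there are three numbers: the finger opening in mm, from 0 to 85.4, then the shift along the world's x, y, z in units of 30 cm (1.0 is 30 cm), then the turn, a rotation vector about the world's x, y, z in units of pi/2 rad (1.0 is pi/2 rad). In form: [[claw, [x, y, z], [wx, wy, wz]], ...]. A call has 1 to 12 rows; each row is the pose to reach, as a shift and turn from the pose commanded when the call began; what a row does not reach only later rows make up. A row lasts 1/12 s, in which the tool goes at most 41.7 mm and 7.16 degrees, less where a joint would pass 70% of its speed; a pose out of reach is approached as far as the arm can. A call with a number of a shift or a turn outside -1 to 1 is refused whole. A call with a gripper value outside its range is refused whole. The fingers move at their own pace and stop on an object; the grip force is fixed at half the most. Time passes only in rows, so rows that repeat a pose let the fingers close. It gives the time, the measured TCP pose, the force, the opening and the grip force at its end, in the units of the state.
- monitor.state(): the state, without advancing time (a new reading comes with each control period).
- vision.grab_frame(name): name is "scene" or "top"; returns a dict with "color" (400x640x3 uint8, red, green, blue), "z_map" (400x640 float32, m along the optical axis (not along the pixel's ray), 0 where there is no reading), "mtx" (3x3 intrinsics, pixels), "R" (3x3) and "t" (3): a world point X has camera coordinates R X + t. Camera axes: x right, y down, z forward; pixel columns grow to the right and rows downward; lengths in m; the calibration is good to about 2 mm. A picture is of the moment at which its call begins.
- manip.job_done(): hands the job in; it is judged then, once.
The state is a dict: "time": time; "joint_pos": joint angles; "joint_vel": joint speeds; "joint_efforts": joint torques, N m; "tool_pos": TCP position; "tool_rot": TCP orientation; "contact_force": force on the tool from outside, world axes, zero at the start; "ft_torque": the same for the moment, N m; "gripper_width": opening from 0.0 (shut) to 1.0 (fully open); "grasp_force": force on a finger pad.
Only numpy, scipy, OpenCV 4.12 (cv2) and the standard library are available. Lean on these libraries where they do the work, as an engineer would, in place of code of your own. Each camera call takes 0.05 s, during which the arm holds its last target. There are 200 camera calls.

## Working session

There is one attempt and no reset: what is moved stays moved. The work goes in short steps, Python scripts to look and compute and a tool call to move; the robot and the scene stay as the last step left them, time stands still between calls to the robot, and variables do not carry over. Pictures are saved under pics/ and viewed, at most 14 in all, crops included, and the job is handed in when it is done.

Besides the shell and the picture viewer there is one more tool, called after "Emit:" as a command line: name --argument value ..., lists and objects as JSON in quotes. arm_command: Moves the arm, as the interface text tells. Shifts and turns lie within -1 to 1; 1 stands for 30 cm of shift or pi/2 rad of turn. Its arguments: {"type":"object","properties":{"rows":{"type":"array"}},"required":["rows"]}

```bash
mkdir -p pics
cat > h.py <<'E'
import numpy as np, cv2
from plant import monitor, vision, manip
def grab(n):
    f=vision.grab_frame(n); return f
def save(f,name): cv2.imwrite('pics/'+name,cv2.cvtColor(f['color'],cv2.COLOR_RGB2BGR))
def world(f):
    z=f['z_map'].astype(float);K=f['mtx'];v,u=np.mgrid[0:z.shape[0],0:z.shape[1]]
    P=np.stack([(u-K[0,2])/K[0,0]*z,(v-K[1,2])/K[1,1]*z,z],-1)
    W=(P-f['t'])@f['R']; W[z<=0]=np.nan; return W
def rect(W,m):
    p=W[m][:,:2].astype(np.float32); (c,s,a)=cv2.minAreaRect(p); return np.round(c,4),np.round(s,4),round(a,1)
E
python3 - <<'E'
from h import *
for n in('top','scene'):
    f=grab(n);save(f,n+'1.png');print(n,f['mtx'].round(1).tolist(),(-f['R'].T@f['t']).round(3),f['R'].round(2).tolist())
    np.savez(n+'1.npz',**f)
s=monitor.state();print({k:np.round(v,3).tolist() for k,v in s.items()})
E
```

```text
top [[503.9, 0.0, 308.6], [0.0, 503.9, 213.0], [0.0, 0.0, 1.0]] [ 0.349 -0.008  1.215] [[-0.05, -1.0, -0.0], [-0.97, 0.05, -0.23], [0.23, -0.01, -0.97]]
scene [[471.2, 0.0, 320.5], [0.0, 471.2, 207.5], [0.0, 0.0, 1.0]] [ 1.11  -0.635  1.018] [[0.78, 0.62, -0.0], [0.48, -0.6, -0.64], [-0.4, 0.5, -0.77]]
{'time': 0.1, 'joint_pos': [-1.284, 0.053, 1.614, 0.0, 1.476, -0.119], 'joint_vel': [-0.001, -0.0, -0.002, -0.001, 0.001, 0.002], 'joint_efforts': [-0.001, -39.49, -37.136, -0.0, 0.004, -0.0], 'tool_pos': [0.247, -0.574, 0.194], 'tool_rot': [-0.001, 0.979, 0.202, -0.0], 'contact_force': [-0.173, -0.534, 0.471], 'ft_torque': [-0.063, -0.026, -0.0], 'grasp_force': 0.0, 'gripper_width': 1.001}
```

View pics/top1.png

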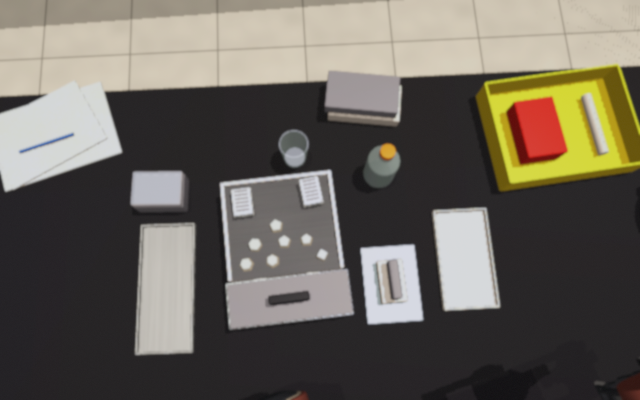

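View pics/scene1.png

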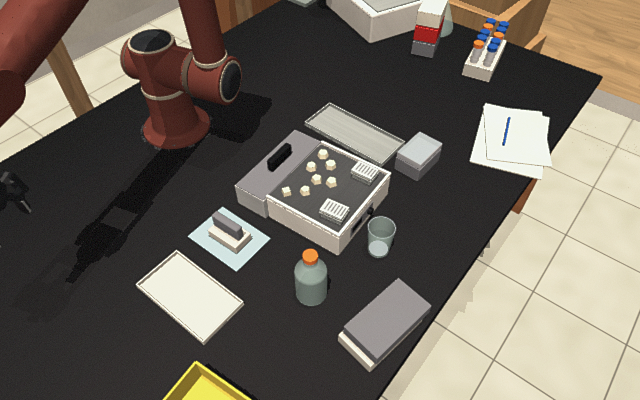

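The top view shows the plate around (282,225) with blocks at (242,202) and (311,191). There are 7 chips, and the capped bin is at (289,300) with its grip at (289,297). The cap tray is at (166,288), the mat with the scraper at (391,282), and the block tray at (466,259). The scene view agrees with this.

```bash
cat >> h.py <<'E'
def comps(m,amin=15):
    n,l,s,c=cv2.connectedComponentsWithStats(m.astype(np.uint8),connectivity=4)
    return [(l==i) for i in range(1,n) if s[i,4]>=amin]
def show(W,m,tag,amin=15):
    for k in comps(m,amin):
        p=W[k]; c,s,a=rect(W,k); v,u=np.nonzero(k)
        print(tag,'px',int(u.mean()),int(v.mean()),'n',k.sum(),'c',c,'s',s,'a',a,'z',np.percentile(p[:,2],[5,50,95]).round(4))
E
python3 - <<'E'
from h import *
for n in('top','scene'):
    f=np.load(n+'1.npz');W=world(f);z=W[...,2];C=f['color'].astype(int)
    x,y=W[...,0],W[...,1]
    roi=(x>.25)&(x<.85)&(y>-.5)&(y<.45)
    print(n)
    show(W,roi&(z>.1)&(z<.13),'hi')
    show(W,roi&(z>.066)&(z<.1),'plate/cap',100)
    show(W,roi&(z>.005)&(z<.06),'low',60)
    br=C.min(-1)>110
    show(W,roi&(abs(z)<.009)&br,'floor',200)
    show(W,roi&(z>.083)&(z<.1)&br,'chips',4)
E
```

```text
top
hi px 382 163 n 498 c [ 0.7298 -0.1991] s [0.0731 0.0705] a 64.0 z [0.1031 0.1142 0.1281]
hi px 310 190 n 523 c [ 0.6671 -0.0274] s [0.0631 0.0451] a 9.5 z [0.1052 0.1106 0.1144]
hi px 241 201 n 542 c [0.6492 0.1302] s [0.0637 0.0457] a 4.8 z [0.1051 0.1105 0.1142]
hi px 288 296 n 394 c [0.4289 0.0329] s [0.0202 0.0893] a 4.3 z [0.1103 0.1153 0.1188]
plate/cap px 499 141 n 171 c [ 0.771  -0.4926] s [0.1575 0.0085] a 5.5 z [0.0667 0.0702 0.074 ]
plate/cap px 293 143 n 338 c [0.7879 0.0072] s [0.0662 0.0698] a 87.3 z [0.0685 0.0865 0.0977]
plate/cap px 376 173 n 144 c [ 0.7116 -0.1889] s [0.072  0.0275] a 61.2 z [0.0682 0.0825 0.0992]
plate/cap px 283 252 n 15396 c [0.5459 0.0414] s [0.3336 0.2765] a 3.8 z [0.0747 0.0801 0.0924]
plate/cap px 156 187 n 1688 c [0.7035 0.3357] s [0.1187 0.0839] a 87.2 z [0.0688 0.0727 0.0764]
plate/cap px 394 278 n 399 c [ 0.4606 -0.2078] s [0.0888 0.0228] a 2.9 z [0.0709 0.0768 0.0805]
low px 494 151 n 615 c [ 0.7621 -0.4917] s [0.1764 0.0058] a 6.2 z [0.0086 0.0339 0.0577]
low px 293 144 n 243 c [0.8046 0.0079] s [0.028  0.0569] a 3.3 z [0.006  0.03
[... 5944 characters left out ...]
0.6469 -0.0526] s [0.0053 0.002 ] a 56.2 z [0.0975 0.0985 0.0994]
chips px 346 213 n 5 c [ 0.6962 -0.013 ] s [0.0021 0.011 ] a 11.2 z [0.0918 0.0982 0.0996]
chips px 327 215 n 4 c [ 0.6657 -0.049 ] s [0.005  0.0039] a 44.0 z [0.0951 0.0987 0.0994]
chips px 343 216 n 5 c [ 0.6984 -0.0244] s [0.0019 0.0138] a 11.5 z [0.0913 0.0986 0.0997]
chips px 380 227 n 203 c [0.789  0.0057] s [0.0684 0.0694] a 11.2 z [0.0839 0.093  0.0972]
chips px 335 218 n 5 c [ 0.686 -0.045] s [0.0076 0.0041] a 47.1 z [0.0984 0.0988 0.0997]
chips px 339 220 n 4 c [ 0.6973 -0.0451] s [0.0023 0.0052] a 79.0 z [0.0992 0.0997 0.0999]
chips px 309 285 n 5 c [ 0.7544 -0.2316] s [0.0089 0.0006] a 42.4 z [0.098  0.099  0.0992]
```

Emit:
arm_command --rows '[[85,[0.3,1,0.2],[0,0,0.4]],[85,[0.3,1,0.2],[0,0,0.4]],[85,[0.3,1,0.2],[0,0,0.4]],[85,[0.3,1,0.2],[0,0,0.4]],[85,[0.3,1,0.2],[0,0,0.4]],[85,[0.3,1,0.2],[0,0,0.4]],[85,[0.3,1,0.2],[0,0,0.4]],[85,[0.3,1,0.2],[0,0,0.4]],[85,[0.3,1,0.2],[0,0,0.4]]]'

```text
time: 0.85
tool_pos: [0.3381, -0.2708, 0.2566]
tool_rot: [0.001, 0.868, 0.497, 0.001]
contact_force: [-0.6, 0.8, -0.3]
gripper_width: 0.992
grasp_force: 0.0
```

Emit:
arm_command --rows '[[85,[0.31,1,-0.2],[0,0,0.384]],[85,[0.31,1,-0.2],[0,0,0.384]],[85,[0.31,1,-0.2],[0,0,0.384]],[85,[0.31,1,-0.2],[0,0,0.384]],[85,[0.31,1,-0.2],[0,0,0.384]],[85,[0.31,1,-0.2],[0,0,0.384]],[85,[0.31,1,-0.2],[0,0,0.384]],[85,[0.31,1,-0.2],[0,0,0.384]],[85,[0.31,1,-0.2],[0,0,0.384]],[85,[0.31,1,-0.2],[0,0,0.384]]]'

```text
time: 1.68
tool_pos: [0.4293, 0.0266, 0.194]
tool_rot: [-0.001, 0.682, 0.731, -0.001]
contact_force: [-0.2, -0.4, -0.4]
gripper_width: 0.998
grasp_force: 0.0
```

Emit:
arm_command --rows '[[85,[0,0.02,-0.1],[0,0,0]],[85,[0,0.02,-0.22],[0,0,0]],[85,[0,0.02,-0.3],[0,0,0]],[85,[0,0.02,-0.36],[0,0,0]],[85,[0,0.02,-0.36],[0,0,0]],[20,[0,0.02,-0.36],[0,0,0]],[5,[0,0.02,-0.36],[0,0,0]],[5,[0,0.02,-0.36],[0,0,0]],[5,[0,0.02,-0.36],[0,0,0]],[5,[0,0.02,-0.36],[0,0,0]],[5,[0,0.02,-0.36],[0,0,0]],[5,[0,0.02,-0.36],[0,0,0]]]'

```text
time: 2.68
tool_pos: [0.43, 0.0318, 0.0876]
tool_rot: [0.0, 0.683, 0.73, 0.0]
contact_force: [0.3, -0.6, 0.4]
gripper_width: 0.055
grasp_force: 0.0
```

Run:
```python
from h import *
f=grab('scene');save(f,'s2.png')
W=world(f);z=W[...,2];x,y=W[...,0],W[...,1]
show(W,(x>.3)&(x<.5)&(y>-.15)&(y<.25)&(z>.09)&(z<.2),'hi')
f=grab('top');W=world(f);z=W[...,2];x,y=W[...,0],W[...,1]
show(W,(x>.3)&(x<.5)&(y>-.15)&(y<.25)&(z>.1)&(z<.13),'hi')
show(W,(x>.3)&(x<.55)&(y>-.15)&(y<.25)&(z>.066)&(z<.08),'pl')
```

```text
hi px 277 146 n 615 c [0.429  0.0272] s [0.0774 0.0774] a 42.8 z [0.0947 0.1394 0.1957]
pl px 331 244 n 21 c [ 0.5452 -0.0706] s [0.0182 0.0096] a 86.9 z [0.0771 0.0789 0.0799]
pl px 304 250 n 16 c [ 0.5342 -0.0054] s [0.0096 0.0162] a 57.2 z [0.0764 0.0788 0.0798]
pl px 328 249 n 15 c [ 0.534  -0.0599] s [0.0203 0.0055] a 71.2 z [0.0754 0.0786 0.0795]
pl px 255 253 n 23 c [0.5337 0.1038] s [0.0219 0.0099] a 60.1 z [0.0769 0.0789 0.0798]
pl px 334 294 n 1184 c [ 0.4373 -0.0629] s [0.1027 0.0821] a 3.7 z [0.073  0.0771 0.0795]
pl px 233 303 n 470 c [0.4226 0.1562] s [0.103 0.031] a 4.0 z [0.0716 0.0769 0.0795]
pl px 268 315 n 361 c [0.3909 0.0778] s [0.0613 0.0377] a 83.1 z [0.073  0.0773 0.0797]
pl px 299 314 n 84 c [0.3925 0.011 ] s [0.02   0.0217] a 87.3 z [0.0727 0.077  0.0796]
```

View pics/s2.png

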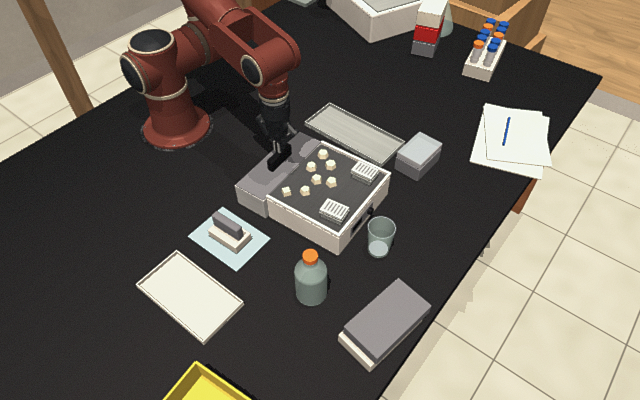

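Run:
```python
from h import *
im=cv2.imread('pics/s2.png');cv2.imwrite('pics/s2c.png',cv2.resize(im[80:220,210:360],None,fx=4,fy=4,interpolation=2))
s=monitor.state();print(s['gripper_width'],s['grasp_force'],s['tool_pos'],s['tool_rot'])
```

```text
0.05517167947019127 0.0 [0.42977623 0.0318299  0.08726271] [9.27095161e-05 6.83143431e-01 7.30284219e-01 6.02664479e-05]
```

View pics/s2c.png

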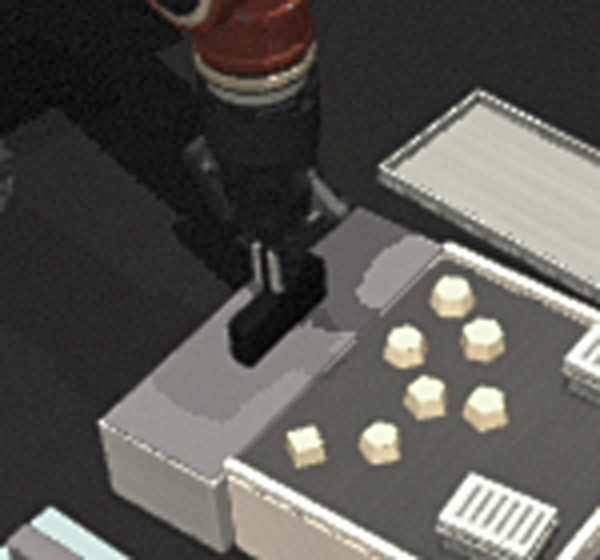

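Run:
```python
from h import *
f=grab('scene');W=world(f)
for v in range(136,172,2):
    print(v,[ (int(u),*(W[v,u]*1000).round().astype(int)) for u in range(266,294,4) if np.isfinite(W[v,u,0])])
```

```text
136 [(266, np.int64(263), np.int64(148), np.int64(1)), (270, np.int64(416), np.int64(20), np.int64(175)), (274, np.int64(427), np.int64(25), np.int64(178)), (278, np.int64(449), np.int64(17), np.int64(195)), (282, np.int64(439), np.int64(42), np.int64(173)), (286, np.int64(315), np.int64(186), np.int64(3)), (290, np.int64(487), np.int64(22), np.int64(213))]
138 [(266, np.int64(268), np.int64(142), np.int64(-1)), (270, np.int64(415), np.int64(20), np.int64(168)), (274, np.int64(428), np.int64(23), np.int64(173)), (278, np.int64(445), np.int64(21), np.int64(184)), (282, np.int64(447), np.int64(33), np.int64(176)), (286, np.int64(472), np.int64(22), np.int64(198)), (290, np.int64(482), np.int64(27), np.int64(201))]
140 [(266, np.int64(271), np.int64(138), np.int64(-5)), (270, np.int64(286), np.int64(141), np.int64(2)), (274, np.int64(423), np.int64(27), np.int64(160)), (278, np.int64(443), np.int64(22), np.int64(175)), (282, np.int64(454), np.int64(26), np.int64(178)), (286, np.int64(470), np.int64(24), np.int64(189)), (290, np.int64(394), np.int64(120), np.int64(78))]
142 [(266, np.int
[... 4598 characters left out ...]
np.int64(415), np.int64(-8), np.int64(76)), (270, np.int64(434), np.int64(-10), np.int64(90)), (274, np.int64(443), np.int64(-3), np.int64(90)), (278, np.int64(444), np.int64(11), np.int64(80)), (282, np.int64(451), np.int64(19), np.int64(77)), (286, np.int64(459), np.int64(27), np.int64(76)), (290, np.int64(467), np.int64(34), np.int64(75))]
170 [(266, np.int64(419), np.int64(-12), np.int64(74)), (270, np.int64(436), np.int64(-13), np.int64(85)), (274, np.int64(443), np.int64(-5), np.int64(83)), (278, np.int64(448), np.int64(6), np.int64(78)), (282, np.int64(459), np.int64(11), np.int64(81)), (286, np.int64(465), np.int64(20), np.int64(77)), (290, np.int64(476), np.int64(25), np.int64(80))]
```

Run:
```python
from h import *
for n in('scene','top'):
    f=grab(n);W=world(f).reshape(-1,3)
    for z0 in np.arange(.11,.32,.01):
        m=(W[:,2]>z0)&(W[:,2]<=z0+.01)&(abs(W[:,0]-.43)<.1)&(abs(W[:,1]-.03)<.1)
        if m.sum()>3: p=W[m];print(n,round(z0,3),m.sum(),p[:,:2].min(0).round(3),p[:,:2].max(0).round(3))
```

```text
scene 0.11 144 [ 0.419 -0.013] [0.444 0.077]
scene 0.12 8 [0.421 0.023] [0.442 0.027]
scene 0.13 28 [0.418 0.021] [0.449 0.039]
scene 0.14 33 [0.415 0.019] [0.448 0.039]
scene 0.15 29 [0.416 0.02 ] [0.448 0.033]
scene 0.16 30 [0.405 0.019] [0.462 0.03 ]
scene 0.17 69 [0.396 0.017] [0.468 0.047]
scene 0.18 66 [0.386 0.016] [0.477 0.05 ]
scene 0.19 84 [0.377 0.014] [0.481 0.05 ]
scene 0.2 78 [0.373 0.014] [0.491 0.045]
scene 0.21 135 [0.369 0.012] [0.495 0.048]
scene 0.22 106 [0.373 0.01 ] [0.493 0.046]
scene 0.23 64 [0.418 0.011] [0.475 0.044]
scene 0.24 29 [0.458 0.023] [0.476 0.042]
scene 0.25 56 [ 0.413 -0.006] [0.471 0.048]
scene 0.26 91 [ 0.408 -0.007] [0.47 0.05]
scene 0.27 99 [ 0.41  -0.005] [0.471 0.052]
scene 0.28 109 [ 0.407 -0.006] [0.47  0.056]
scene 0.29 162 [ 0.4   -0.007] [0.469 0.066]
scene 0.3 56 [ 0.419 -0.002] [0.465 0.054]
scene 0.31 99 [ 0.408 -0.004] [0.47  0.058]
top 0.11 5 [ 0.422 -0.003] [ 0.431 -0.003]
top 0.2 13 [0.382 0.018] [0.392 0.041]
top 0.21 95 [0.368 0.016] [0.388 0.041]
top 0.22 42 [0.372 0.018] [0.391 0.034]
top 0.23 21 [0.388 0.02 ] [0.393 0.04 ]
top 0.24 9 [0.391 0.02 ] [0.394 0.039]
top 0.27 4 [0.393 0.021] [0.395 0.041]
top 0.28 6 [0.393 0.022] [0.394 0.039]
top 0.29 13 [0.393 0.024] [0.397 0.047]
```

Emit:
arm_command --rows '[[5,[0,0,0.1],[0,0,0]],[5,[0,0,0.3],[0,0,0]],[5,[0,0,0.3],[0,0,0]],[5,[0,0,0.3],[0,0,0]],[5,[0,0,0.3],[0,0,0]]]'

```text
time: 3.35
tool_pos: [0.4307, 0.0317, 0.1786]
tool_rot: [0.001, 0.683, 0.73, 0.001]
contact_force: [0.0, -0.3, -0.3]
gripper_width: 0.06
grasp_force: 0.0
```

Run:
```python
from h import *
for n in('scene','top'):
    f=grab(n);save(f,n+'3.png');W=world(f);x,y,z=W[...,0],W[...,1],W[...,2]
    show(W,(x>.3)&(x<.5)&(y>-.15)&(y<.25)&(z>.1)&(z<.13),'bar')
    W=W.reshape(-1,3)
    for z0 in np.arange(.11,.32,.01):
        m=(W[:,2]>z0)&(W[:,2]<=z0+.01)&(abs(W[:,0]-.43)<.1)&(abs(W[:,1]-.03)<.1)
        if m.sum()>3: p=W[m];print(n,round(z0,3),m.sum(),p[:,:2].min(0).round(3),p[:,:2].max(0).round(3))
s=monitor.state();print(s['gripper_width'],s['grasp_force'],s['tool_pos'],s['contact_force'])
im=cv2.imread('pics/scene3.png');cv2.imwrite('pics/s3c.png',cv2.resize(im[80:220,210:360],None,fx=4,fy=4,interpolation=2))
```

```text
bar px 278 154 n 245 c [0.431  0.0319] s [0.0224 0.0938] a 3.5 z [0.102  0.114  0.1181]
scene 0.11 176 [ 0.418 -0.013] [0.443 0.079]
scene 0.21 8 [0.424 0.021] [0.441 0.029]
scene 0.22 32 [0.417 0.019] [0.45 0.04]
scene 0.23 41 [0.42  0.019] [0.449 0.041]
scene 0.24 34 [0.416 0.02 ] [0.449 0.036]
scene 0.25 29 [0.406 0.018] [0.45  0.029]
scene 0.26 78 [0.394 0.017] [0.468 0.045]
scene 0.27 79 [0.388 0.015] [0.476 0.051]
scene 0.28 106 [0.379 0.014] [0.483 0.051]
scene 0.29 99 [0.377 0.014] [0.491 0.043]
scene 0.3 147 [0.37  0.012] [0.496 0.048]
scene 0.31 138 [0.374 0.008] [0.494 0.046]
top 0.11 8 [ 0.427 -0.004] [ 0.442 -0.003]
top 0.28 7 [0.385 0.017] [0.396 0.041]
top 0.29 12 [0.368 0.017] [0.39 0.04]
top 0.3 110 [0.368 0.015] [0.388 0.042]
top 0.31 54 [0.369 0.019] [0.393 0.04 ]
0.058897701135303675 0.0 [0.42890668 0.03186692 0.17568784] [-0.87128865 -0.15615002  0.14530016]
```

View pics/s3c.png

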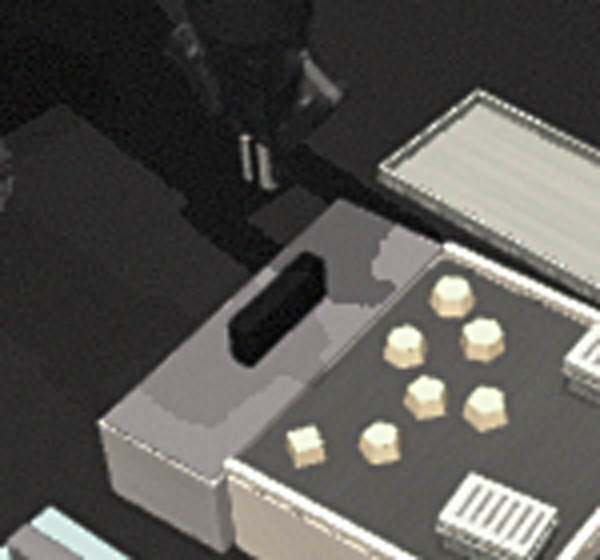

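Run:
```python
from h import *
s=monitor.state();print(s['tool_pos'])
for n in('scene','top'):
    f=grab(n);W=world(f)
    m=(W[...,2]>.16)&(W[...,2]<.24)&(abs(W[...,0]-.43)<.05)&(abs(W[...,1]-.03)<.03)
    v,u=np.nonzero(m);p=W[m];o=np.argsort(p[:,2])[:14]
    for i in o:print(n,u[i],v[i],p[i].round(4))
    # where the stated TCP would project
    for X in ([*s['tool_pos']],[s['tool_pos'][0],s['tool_pos'][1],s['tool_pos'][2]+.04]):
        c=f['R']@X+f['t'];c=f['mtx']@c/c[2];print('proj',c[:2].round(1))
```

```text
[0.42890668 0.03186692 0.17568784]
scene 271 125 [0.4209 0.0236 0.2133]
scene 273 125 [0.4261 0.0258 0.2145]
scene 273 126 [0.4287 0.0228 0.2146]
scene 279 126 [0.4418 0.0315 0.2157]
scene 272 125 [0.4251 0.0232 0.2157]
scene 280 125 [0.4418 0.0355 0.2164]
scene 277 126 [0.4393 0.0268 0.2175]
scene 277 127 [0.4424 0.0234 0.2181]
scene 275 126 [0.4359 0.023  0.2182]
scene 282 123 [0.4423 0.0429 0.2183]
scene 270 122 [0.4155 0.0264 0.2186]
scene 275 125 [0.4339 0.0254 0.2189]
scene 271 124 [0.4232 0.0218 0.219 ]
scene 277 125 [0.438  0.0284 0.2191]
proj [276.5 135.6]
proj [275.4 123.9]
proj [287.5 294.5]
proj [286.7 293. ]
```

Emit:
arm_command --rows '[[85,[0,0,0],[0,0,0]],[85,[0,0,0],[0,0,0]],[85,[0,0,0],[0,0,0]],[85,[0,0,-0.1],[0,0,0]],[85,[0,0,-0.2],[0,0,0]],[85,[0,0,-0.3],[0,0,0]],[85,[0,0,-0.36],[0,0,0]],[85,[0,0,-0.4],[0,0,0]],[85,[0,0,-0.42],[0,0,0]],[85,[0,0,-0.42],[0,0,0]]]'

```text
time: 4.38
tool_pos: [0.4284, 0.0319, 0.0494]
tool_rot: [-0.001, 0.683, 0.73, -0.001]
contact_force: [-0.3, -0.4, -0.0]
gripper_width: 0.994
grasp_force: 0.0
```

Emit:
arm_command --rows '[[10,[0,0,0],[0,0,0]],[10,[0,0,0],[0,0,0]],[10,[0,0,0],[0,0,0]],[10,[0,0,0],[0,0,0]],[10,[0,0,0],[0,0,0]],[10,[0,0,0],[0,0,0]],[10,[0,0,0],[0,0,0]],[10,[0,0,0],[0,0,0]]]'

```text
time: 5.05
tool_pos: [0.4304, 0.0317, 0.0519]
tool_rot: [0.001, 0.683, 0.73, 0.0]
contact_force: [-0.6, 0.5, 4.9]
gripper_width: 0.225
grasp_force: 59.9
```

Emit:
arm_command --rows '[[10,[0,0,0.05],[0,0,0]],[10,[0,0,0.15],[0,0,0]],[10,[0,0,0.27],[0,0,0]],[10,[0,0,0.37],[0,0,0]],[10,[0,0,0.4],[0,0,0]],[10,[0.02,0.08,0.4],[0,0,0.06]],[10,[0.04,0.16,0.4],[0,0,0.13]],[10,[0.05,0.27,0.4],[0,0,0.2]],[10,[0.06,0.38,0.4],[0,0,0.27]],[10,[0.08,0.49,0.4],[0,0,0.34]],[10,[0.1,0.55,0.4],[0,0,0.41]],[10,[0.1,0.58,0.4],[0,0,0.46]]]'

```text
time: 6.05
tool_pos: [0.459, 0.2079, 0.1688]
tool_rot: [-0.001, 0.377, 0.926, -0.001]
contact_force: [0.2, 0.1, -1.2]
gripper_width: 0.224
grasp_force: 59.2
```

Emit:
arm_command --rows '[[10,[0.02,0.08,0],[0,0,0.06]],[10,[0.04,0.17,0],[0,0,0.13]],[10,[0.05,0.26,0],[0,0,0.2]],[10,[0.06,0.34,0],[0,0,0.27]],[10,[0.06,0.4,0],[0,0,0.34]],[10,[0.06,0.41,0],[0,0,0.41]],[10,[0.06,0.41,0],[0,0,0.47]],[10,[0.06,0.41,0],[0,0,0.486]],[10,[0.06,0.41,0],[0,0,0.486]],[10,[0.06,0.41,-0.1],[0,0,0.486]],[10,[0.06,0.41,-0.2],[0,0,0.486]],[10,[0.06,0.41,-0.2],[0,0,0.486]]]'

```text
time: 7.05
tool_pos: [0.4727, 0.326, 0.1028]
tool_rot: [-0.006, 0.01, 1.0, -0.003]
contact_force: [-1.4, -1.1, -4.6]
gripper_width: 0.224
grasp_force: 59.3
```

Run:
```python
from h import *
for n in('top','scene'):
    f=grab(n);save(f,n+'4.png');W=world(f);x,y,z=W[...,0],W[...,1],W[...,2]
    roi=(x>.25)&(x<.7)&(y>.2)&(y<.45)
    show(W,roi&(z>.07)&(z<.13),'cap',100);show(W,roi&(z>.005)&(z<.03),'tray',100)
s=monitor.state();print(s['tool_pos'],s['tool_rot'],s['contact_force'],s['grasp_force'])
im=cv2.imread('pics/scene4.png');im2=cv2.imread('pics/top4.png');cv2.imwrite('pics/c4.png',np.hstack([im[60:260,200:500],im2[150:350,80:380]]))
```

```text
cap px 155 196 n 687 c [0.6807 0.3355] s [0.117  0.0396] a 89.0 z [0.0705 0.0731 0.077 ]
cap px 155 243 n 1610 c [0.5409 0.3256] s [0.0972 0.1373] a 89.8 z [0.124  0.1274 0.1297]
cap px 164 300 n 400 c [0.4251 0.2991] s [0.0954 0.0393] a 0.7 z [0.1254 0.1282 0.1298]
tray px 167 207 n 158 c [0.6641 0.3321] s [0.0376 0.1275] a 15.6 z [0.0058 0.0168 0.0291]
tray px 188 284 n 670 c [0.4756 0.2849] s [0.0702 0.3097] a 84.7 z [0.0053 0.0123 0.0197]
cap px 412 144 n 291 c [0.6829 0.336 ] s [0.1208 0.0365] a 88.4 z [0.0706 0.073  0.0761]
tray px 355 134 n 1176 c [0.4731 0.3284] s [0.1443 0.3168] a 88.0 z [0.0053 0.009  0.0184]
[0.4760679  0.32781041 0.10878754] [-0.00227149  0.0095085   0.99995149 -0.00120426] [ 0.21649116  0.6589214  -1.67494788] 59.272180795669556
```

View pics/c4.png

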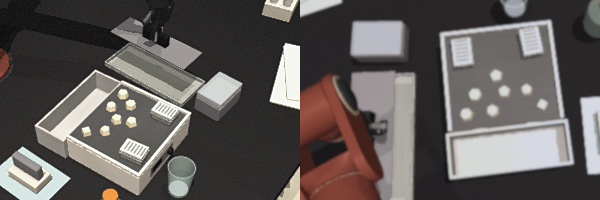

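Emit:
arm_command --rows '[[10,[0,0,-0.05],[0,0,0]],[10,[0,0,-0.13],[0,0,0]],[10,[0,0,-0.22],[0,0,0]],[10,[0,0,-0.3],[0,0,0]],[10,[0,0,-0.35],[0,0,0]],[10,[0,0,-0.37],[0,0,0]],[10,[0,0,-0.38],[0,0,0]],[10,[0,0,-0.39],[0,0,0]],[10,[0,0,-0.39],[0,0,0]]]'

```text
time: 7.9
tool_pos: [0.479, 0.3294, -0.0043]
tool_rot: [0.001, 0.009, 1.0, 0.001]
contact_force: [0.3, -0.9, -0.9]
gripper_width: 0.223
grasp_force: 59.5
```

Emit:
arm_command --rows '[[10,[0,0,-0.01],[0,0,0]],[10,[0,0,-0.02],[0,0,0]],[10,[0,0,-0.02],[0,0,0]],[10,[0,0,-0.02],[0,0,0]]]'

```text
time: 8.23
tool_pos: [0.4793, 0.3296, -0.01]
tool_rot: [0.002, 0.009, 1.0, 0.001]
contact_force: [-0.3, -0.3, 4.5]
gripper_width: 0.222
grasp_force: 60.3
```

Emit:
arm_command --rows '[[40,[0,0,0],[0,0,0]],[60,[0,0,0],[0,0,0]],[60,[0,0,0],[0,0,0]],[60,[0,0,0.1],[0,0,0]],[60,[0,0,0.2],[0,0,0]],[60,[0,0,0.3],[0,0,0]],[60,[0,0,0.4],[0,0,0]],[60,[0.1,-0.1,0.5],[0,0,0]],[60,[0.2,-0.2,0.5],[0,0,0]],[60,[0.3,-0.3,0.5],[0,0,0]],[60,[0.4,-0.4,0.5],[0,0,0.03]],[60,[0.45,-0.5,0.5],[0,0,0.06]]]'

```text
time: 9.23
tool_pos: [0.6131, 0.1799, 0.1383]
tool_rot: [0.001, -0.039, 0.999, 0.0]
contact_force: [0.1, -0.7, -0.5]
gripper_width: 0.702
grasp_force: 0.0
```

Emit:
arm_command --rows '[[62,[0.12,-0.16,0],[0,0,0]],[62,[0.12,-0.16,0],[0,0,0]],[62,[0.12,-0.16,0],[0,0,0]],[62,[0.12,-0.16,0],[0,0,0]]]'

```text
time: 9.57
tool_pos: [0.6474, 0.1322, 0.1373]
tool_rot: [-0.001, -0.037, 0.999, 0.0]
contact_force: [-0.4, 0.3, -0.4]
gripper_width: 0.726
grasp_force: 0.0
```

Run:
```python
from h import *
for n in('top','scene'):
    f=grab(n);W=world(f);x,y,z=W[...,0],W[...,1],W[...,2]
    roi=(x>.25)&(x<.65)&(y>.2)&(y<.45)
    show(W,roi&(z>.03)&(z<.07),'bar',40);show(W,roi&(z>.004)&(z<.03),'tray',100)
    show(W,(x>.6)&(z>.1)&(z<.12)&(y>-.1)&(y<.2),'blk',40)
    m=(W[...,2]>.125)&(W[...,2]<.4)&(abs(W[...,0]-.65)<.03)&(abs(W[...,1]-.13)<.09)
    p=W[m];p=p[np.argsort(p[:,2])][:12];print(p.round(3).tolist())
s=monitor.state();print(s['tool_pos'],s['tool_rot'],s['gripper_width'])
```

```text
bar px 160 283 n 434 c [0.4795 0.3298] s [0.0221 0.0902] a 89.3 z [0.035  0.0524 0.0564]
tray px 159 289 n 4952 c [0.4779 0.3401] s [0.1138 0.311 ] a 88.7 z [0.006  0.0155 0.0198]
blk px 310 190 n 526 c [ 0.667  -0.0276] s [0.064  0.0452] a 9.4 z [0.1057 0.1107 0.1143]
[[0.646, 0.164, 0.18], [0.646, 0.164, 0.185], [0.644, 0.091, 0.187], [0.644, 0.093, 0.188], [0.651, 0.088, 0.193], [0.649, 0.088, 0.194], [0.644, 0.09, 0.195], [0.644, 0.092, 0.196], [0.644, 0.088, 0.196], [0.645, 0.088, 0.199], [0.64, 0.163, 0.2], [0.644, 0.092, 0.203]]
bar px 350 122 n 146 c [0.4677 0.3257] s [0.0254 0.0615] a 86.6 z [0.0322 0.0499 0.0568]
tray px 332 123 n 1188 c [0.4241 0.3335] s [0.2117 0.1581] a 1.7 z [0.005  0.0147 0.0197]
tray px 382 147 n 783 c [0.5855 0.3239] s [0.1347 0.0927] a 89.2 z [0.0054 0.0149 0.0189]
blk px 364 170 n 323 c [0.6506 0.1282] s [0.0646 0.0482] a 7.3 z [0.1028 0.1103 0.114 ]
blk px 333 209 n 393 c [ 0.6684 -0.0284] s [0.0646 0.0484] a 9.9 z [0.1023 0.1103 0.1133]
[[0.648, 0.097, 0.179], [0.64, 0.166, 0.18], [0.647, 0.165, 0.18], [0.657, 0.097, 0.181], [0.654, 0.165, 0.181], [0.639, 0.167, 0.182], [0.65, 0.166, 0.182], [0.638, 0.165, 0.183], [0.66, 0.097, 0.183], [0.644, 0.164, 0.183], [0.657, 0.164, 0.184], [0.661, 0.104, 0.185]]
[0.64658542 0.1338587  0.13758457] [-6.04520141e-04 -3.83683773e-02  9.99263448e-01  2.51619373e-04] 0.7232352777131098
```

Emit:
arm_command --rows '[[62,[0.01,-0.017,-0.1],[0,0,0]],[62,[0.01,-0.017,-0.2],[0,0,0]],[62,[0.01,-0.017,-0.26],[0,0,0]],[62,[0.01,-0.017,-0.285],[0,0,0]],[62,[0.01,-0.017,-0.285],[0,0,0]],[30,[0.01,-0.017,-0.285],[0,0,0]],[30,[0.01,-0.017,-0.285],[0,0,0]],[30,[0.01,-0.017,-0.285],[0,0,0]],[30,[0.01,-0.017,-0.285],[0,0,0]],[30,[0.01,-0.017,-0.285],[0,0,0]]]'

```text
time: 10.5
tool_pos: [0.6517, 0.1281, 0.0545]
tool_rot: [0.001, -0.038, 0.999, 0.0]
contact_force: [-1.6, -0.0, 3.5]
gripper_width: 0.521
grasp_force: 64.7
```

Emit:
arm_command --rows '[[30,[0,0,0.05],[0,0,0]],[30,[0,0,0.15],[0,0,0]],[30,[0,0,0.25],[0,0,0]],[30,[0,-0.05,0.35],[0,0,0]],[30,[-0.03,-0.15,0.35],[0,0,0]],[30,[-0.06,-0.26,0.35],[0,0,0]],[30,[-0.09,-0.38,0.35],[0,0,0]],[30,[-0.12,-0.5,0.35],[0,0,0]],[30,[-0.14,-0.62,0.35],[0,0,0]],[30,[-0.16,-0.74,0.35],[0,0,0]],[30,[-0.18,-0.85,0.35],[0,0,-0.02]],[30,[-0.18,-0.9,0.35],[0,0,-0.049]]]'

```text
time: 11.5
tool_pos: [0.5953, -0.1461, 0.1586]
tool_rot: [0.0, 0.003, 1.0, -0.001]
contact_force: [0.7, 0.6, -1.4]
gripper_width: 0.527
grasp_force: 64.1
```

Emit:
arm_command --rows '[[30,[-0.03,-0.1,0],[0,0,0]],[30,[-0.06,-0.2,0],[0,0,0]],[30,[-0.09,-0.32,0],[0,0,0]],[30,[-0.12,-0.44,0],[0,0,0]],[30,[-0.15,-0.56,0],[0,0,0]],[30,[-0.17,-0.68,0],[0,0,0]],[30,[-0.17,-0.78,0],[0,0,0]],[30,[-0.17,-0.82,0],[0,0,0]],[30,[-0.17,-0.82,0],[0,0,0]],[30,[-0.17,-0.82,0],[0,0,0]]]'

```text
time: 12.33
tool_pos: [0.5456, -0.3879, 0.1577]
tool_rot: [-0.0, 0.001, 1.0, 0.001]
contact_force: [-0.3, 0.4, -0.2]
gripper_width: 0.52
grasp_force: 64.1
```

Run:
```python
from h import *
for n in('top','scene'):
    f=grab(n);W=world(f);x,y,z=W[...,0],W[...,1],W[...,2]
    roi=(x>.35)&(x<.7)&(y>-.5)&(y<-.3)
    show(W,roi&(z>.13)&(z<.24),'blk',40);show(W,roi&(z>.008)&(z<.03),'tray',40)
s=monitor.state();print(s['tool_pos'],s['tool_rot'],s['gripper_width'],s['grasp_force'])
```

```text
tray px 445 235 n 303 c [ 0.5604 -0.3454] s [0.1069 0.2295] a 56.0 z [0.0092 0.0155 0.0193]
blk px 184 255 n 762 c [ 0.5539 -0.3848] s [0.0578 0.0675] a 28.9 z [0.1922 0.2133 0.2302]
tray px 191 302 n 588 c [ 0.5073 -0.391 ] s [0.2435 0.1313] a 0.1 z [0.009  0.0149 0.019 ]
[ 0.54584249 -0.38665979  0.15759607] [-9.10611776e-05 -7.97931172e-05  9.99999884e-01  4.66008854e-04] 0.5244741837909744 64.05986309051514
```

Emit:
arm_command --rows '[[30,[0,-0.012,-0.1],[0,0,0]],[30,[0,-0.012,-0.2],[0,0,0]],[30,[0,-0.012,-0.3],[0,0,0]],[30,[0,-0.012,-0.4],[0,0,0]],[30,[0,-0.012,-0.48],[0,0,0]],[30,[0,-0.012,-0.54],[0,0,0]],[30,[0,-0.012,-0.57],[0,0,0]],[30,[0,-0.012,-0.585],[0,0,0]],[30,[0,-0.012,-0.59],[0,0,0]],[30,[0,-0.012,-0.59],[0,0,0]],[30,[0,-0.012,-0.59],[0,0,0]]]'

```text
time: 13.35
tool_pos: [0.5467, -0.3925, -0.0174]
tool_rot: [0.001, 0.0, 1.0, -0.001]
contact_force: [0.3, -0.0, -0.4]
gripper_width: 0.521
grasp_force: 64.1
```

Emit:
arm_command --rows '[[30,[0,0,-0.005],[0,0,0]],[30,[0,0,-0.01],[0,0,0]],[30,[0,0,-0.01],[0,0,0]],[30,[0,0,-0.01],[0,0,0]]]'

```text
time: 13.68
tool_pos: [0.5461, -0.3925, -0.0214]
tool_rot: [0.001, 0.001, 1.0, -0.001]
contact_force: [0.8, -0.4, 1.9]
gripper_width: 0.521
grasp_force: 64.2
```

Emit:
arm_command --rows '[[62,[0,0,0],[0,0,0]],[62,[0,0,0],[0,0,0]],[62,[0,0,0.1],[0,0,0]],[62,[0,0,0.2],[0,0,0]],[62,[0,0,0.33],[0,0,0]],[62,[0,0.05,0.46],[0,0,0]],[62,[0,0.13,0.56],[0,0,0]],[62,[0,0.26,0.56],[0,0,0.03]],[62,[0,0.39,0.56],[0,0,0.06]],[62,[0,0.52,0.56],[0,0,0.09]],[62,[0.05,0.64,0.56],[0,0,0.106]],[62,[0.1,0.74,0.56],[0,0,0.106]]]'

```text
time: 14.68
tool_pos: [0.575, -0.1674, 0.1457]
tool_rot: [0.0, -0.083, 0.997, 0.0]
contact_force: [0.2, -1.2, 0.2]
gripper_width: 0.725
grasp_force: 0.0
```

Emit:
arm_command --rows '[[62,[0.1,0.1,0],[0,0,0]],[62,[0.2,0.2,0],[0,0,0]],[62,[0.28,0.32,0],[0,0,0]],[62,[0.3,0.43,0],[0,0,0]],[62,[0.3,0.49,0],[0,0,0]],[62,[0.3,0.49,-0.1],[0,0,0]],[62,[0.3,0.49,-0.1],[0,0,0]],[62,[0.3,0.49,-0.1],[0,0,0]]]'

```text
time: 15.35
tool_pos: [0.6634, -0.0225, 0.113]
tool_rot: [-0.003, -0.083, 0.997, 0.001]
contact_force: [0.4, -0.3, 1.2]
gripper_width: 0.726
grasp_force: 0.0
```

Run:
```python
from h import *
for n in('top','scene'):
    f=grab(n);W=world(f);x,y,z=W[...,0],W[...,1],W[...,2]
    roi=(x>.35)&(x<.7)&(y>-.5)&(y<-.3)
    show(W,roi&(z>.022)&(z<.1),'blkA',40)
    show(W,(abs(x-.46)<.15)&(abs(y+.2)<.12)&(z>.05)&(z<.1),'scr',40)
    show(W,(x>.6)&(z>.1)&(z<.12)&(y>-.1)&(y<.2),'blk',40)
    m=(W[...,2]>.125)&(W[...,2]<.2)&(abs(W[...,0]-.667)<.04)&(abs(W[...,1]+.03)<.07)
    p=W[m];p=p[np.argsort(p[:,2])][:8];print(p.round(3).tolist())
s=monitor.state();print(s['tool_pos'],s['tool_rot'],s['gripper_width'],s['grasp_force'])
```

```text
blkA px 504 178 n 70 c [ 0.6874 -0.4988] s [0.0253 0.0031] a 3.6 z [0.0246 0.0491 0.0726]
blkA px 465 240 n 523 c [ 0.5447 -0.3911] s [0.0637 0.0467] a 0.3 z [0.0254 0.0342 0.038 ]
scr px 342 269 n 401 c [ 0.4981 -0.0929] s [0.2206 0.0254] a 0.4 z [0.0602 0.0759 0.0932]
scr px 419 275 n 466 c [ 0.4655 -0.2657] s [0.0899 0.0235] a 2.4 z [0.0553 0.076  0.0803]
[[0.666, -0.064, 0.162], [0.666, -0.053, 0.162], [0.667, -0.053, 0.166], [0.66, -0.054, 0.167], [0.659, -0.059, 0.17], [0.659, -0.056, 0.171], [0.66, -0.058, 0.175], [0.659, -0.056, 0.177]]
blkA px 197 298 n 515 c [ 0.5457 -0.3926] s [0.0658 0.0455] a 1.3 z [0.0235 0.034  0.0372]
scr px 270 203 n 686 c [ 0.498  -0.0941] s [0.2234 0.027 ] a 0.5 z [0.0526 0.0705 0.0919]
scr px 211 239 n 402 c [ 0.4673 -0.2667] s [0.0942 0.0226] a 2.8 z [0.0531 0.0755 0.0799]
blk px 334 210 n 344 c [ 0.6684 -0.0283] s [0.063  0.0467] a 9.3 z [0.1029 0.1102 0.1132]
[[0.678, -0.058, 0.158], [0.664, 0.008, 0.158], [0.661, 0.008, 0.159], [0.659, 0.007, 0.159], [0.663, 0.009, 0.16], [0.66, 0.011, 0.16], [0.678, -0.057, 0.16], [0.682, -0.059, 0.161]]
[ 0.6654596  -0.02357067  0.11610833] [-9.01969347e-07 -8.22069073e-02  9.96615281e-01 -8.35551893e-05] 0.7248695909251617 0.0
```

Emit:
arm_command --rows '[[62,[0.005,-0.01,-0.07],[0,0,0]],[62,[0.005,-0.01,-0.14],[0,0,0]],[62,[0.005,-0.01,-0.19],[0,0,0]],[62,[0.005,-0.01,-0.207],[0,0,0]],[62,[0.005,-0.01,-0.207],[0,0,0]],[30,[0.005,-0.01,-0.207],[0,0,0]],[30,[0.005,-0.01,-0.207],[0,0,0]],[30,[0.005,-0.01,-0.207],[0,0,0]],[30,[0.005,-0.01,-0.207],[0,0,0]],[30,[0.005,-0.01,-0.207],[0,0,0]]]'

```text
time: 16.28
tool_pos: [0.6681, -0.026, 0.0553]
tool_rot: [0.001, -0.083, 0.997, -0.0]
contact_force: [1.1, -0.2, 3.9]
gripper_width: 0.523
grasp_force: 64.4
```

Emit:
arm_command --rows '[[30,[0,0,0.05],[0,0,0]],[30,[0,0,0.15],[0,0,0]],[30,[0,0,0.25],[0,0,0]],[30,[-0.05,0,0.35],[0,0,0]],[30,[-0.14,-0.04,0.35],[0,0,0]],[30,[-0.23,-0.11,0.35],[0,0,0]],[30,[-0.31,-0.19,0.35],[0,0,-0.02]],[30,[-0.39,-0.27,0.35],[0,0,-0.04]],[30,[-0.46,-0.36,0.35],[0,0,-0.06]],[30,[-0.52,-0.45,0.35],[0,0,-0.08]],[30,[-0.56,-0.53,0.35],[0,0,-0.106]],[30,[-0.58,-0.57,0.35],[0,0,-0.106]]]'

```text
time: 17.28
tool_pos: [0.4912, -0.1989, 0.1592]
tool_rot: [-0.0, 0.002, 1.0, -0.0]
contact_force: [0.9, -0.5, -0.5]
gripper_width: 0.521
grasp_force: 63.8
```

Emit:
arm_command --rows '[[30,[-0.01,-0.08,0],[0,0,0]],[30,[-0.02,-0.18,0],[0,0,0]],[30,[-0.04,-0.3,0],[0,0,0]],[30,[-0.06,-0.42,0],[0,0,0]],[30,[-0.08,-0.53,0],[0,0,0]],[30,[-0.087,-0.62,0],[0,0,0]],[30,[-0.087,-0.65,0],[0,0,0]],[30,[-0.087,-0.65,-0.1],[0,0,0]],[30,[-0.087,-0.65,-0.2],[0,0,0]],[30,[-0.087,-0.65,-0.3],[0,0,0]],[30,[-0.087,-0.65,-0.36],[0,0,0]],[30,[-0.087,-0.65,-0.36],[0,0,0]]]'

```text
time: 18.28
tool_pos: [0.464, -0.388, 0.045]
tool_rot: [-0.004, 0.0, 1.0, 0.004]
contact_force: [-0.6, 0.5, -1.9]
gripper_width: 0.525
grasp_force: 63.8
```

Emit:
arm_command --rows '[[30,[0,0,0],[0,0,0]],[30,[0,0,-0.08],[0,0,0]],[30,[0,0,-0.15],[0,0,0]],[30,[0,0,-0.2],[0,0,0]],[30,[0,0,-0.22],[0,0,0]],[30,[0,0,-0.23],[0,0,0]],[30,[0,0,-0.235],[0,0,0]],[30,[0,0,-0.235],[0,0,0]]]'

```text
time: 18.95
tool_pos: [0.4679, -0.3928, -0.0182]
tool_rot: [0.001, 0.0, 1.0, -0.001]
contact_force: [-0.1, 0.2, -1.3]
gripper_width: 0.521
grasp_force: 63.9
```

Emit:
arm_command --rows '[[30,[0,0,-0.005],[0,0,0]],[30,[0,0,-0.01],[0,0,0]],[30,[0,0,-0.01],[0,0,0]],[30,[0,0,-0.01],[0,0,0]]]'

```text
time: 19.28
tool_pos: [0.468, -0.3929, -0.0207]
tool_rot: [0.001, 0.001, 1.0, -0.001]
contact_force: [-0.6, 1.2, 5.0]
gripper_width: 0.521
grasp_force: 64.5
```

Emit:
arm_command --rows '[[62,[0,0,0],[0,0,0]],[62,[0,0,0],[0,0,0]],[62,[0,0,0.1],[0,0,0]],[62,[0,0,0.2],[0,0,0]],[62,[0,0,0.3],[0,0,0]],[62,[0,0.05,0.4],[0,0,0]],[62,[0,0.15,0.45],[0,0,0.028]],[62,[0,0.28,0.45],[0,0,0.028]],[62,[-0.01,0.38,0.45],[0,0,0.028]],[62,[-0.01,0.42,0.45],[0,0,0.028]],[62,[-0.01,0.42,0.45],[0,0,0.028]],[62,[-0.01,0.42,0.45],[0,0,0.028]]]'

```text
time: 20.28
tool_pos: [0.464, -0.266, 0.112]
tool_rot: [0.0, -0.022, 1.0, -0.0]
contact_force: [0.3, -0.2, -0.0]
gripper_width: 0.723
grasp_force: 0.0
```

Run:
```python
from h import *
for n in('top','scene'):
    f=grab(n);save(f,n+'5.png');W=world(f);x,y,z=W[...,0],W[...,1],W[...,2]
    roi=(x>.35)&(x<.7)&(y>-.5)&(y<-.33)
    show(W,roi&(z>.022)&(z<.06),'blk',40)
    show(W,(abs(x-.46)<.15)&(y>-.33)&(y<-.16)&(z>.06)&(z<.085),'scr',40)
    show(W,(abs(x-.46)<.15)&(y>-.33)&(y<-.14)&(z>.02)&(z<.04),'foot',40)
    C=f['color'].min(-1)
    R=np.array([[np.cos(.07),np.sin(.07)],[-np.sin(.07),np.cos(.07)]])
    for k in comps((z>.0835)&(z<.1)&(C>110)&(x<.62)&(y>-.08)&(y<.17),40):
        c=rect(W,k)[0]; print('chip',(R@(c-[.5974,.0449])).round(3))
s=monitor.state();print(s['tool_pos'],s['tool_rot'],s['gripper_width'],s['grasp_force'])
```

```text
blk px 503 179 n 48 c [ 0.6866 -0.4987] s [0.025  0.0025] a 2.8 z [0.0268 0.0428 0.0576]
blk px 465 283 n 94 c [ 0.4461 -0.381 ] s [0.0255 0.0209] a 88.8 z [0.0249 0.0338 0.0381]
foot px 404 263 n 79 c [ 0.4934 -0.2391] s [0.0247 0.0598] a 64.3 z [0.0229 0.0309 0.0349]
chip [-0.042  0.125]
chip [-0.004  0.009]
chip [-0.043 -0.053]
chip [-0.039 -0.003]
chip [-0.042  0.062]
chip [-0.083 -0.085]
chip [-0.082  0.028]
chip [-0.081  0.086]
blk px 175 281 n 474 c [ 0.4676 -0.3926] s [0.0444 0.0653] a 90.0 z [0.024  0.0341 0.0375]
blk px 197 298 n 512 c [ 0.5447 -0.3918] s [0.0667 0.0461] a 0.2 z [0.0243 0.0342 0.0374]
scr px 210 237 n 337 c [ 0.4662 -0.2676] s [0.0935 0.0229] a 2.1 z [0.0631 0.076  0.0798]
foot px 213 252 n 466 c [ 0.4673 -0.2666] s [0.1026 0.0618] a 2.8 z [0.0228 0.0309 0.0353]
chip [-0.043  0.124]
chip [-0.079  0.084]
chip [-0.037  0.06 ]
chip [-0.081  0.028]
chip [-0.042 -0.003]
chip [-0.003  0.011]
chip [-0.041 -0.056]
chip [-0.084 -0.084]
[ 0.4639993  -0.26697365  0.11202238] [ 2.96711288e-05 -2.10907888e-02  9.99777515e-01 -3.15035471e-04] 0.724896100928909 0.0
```

View pics/scene5.png

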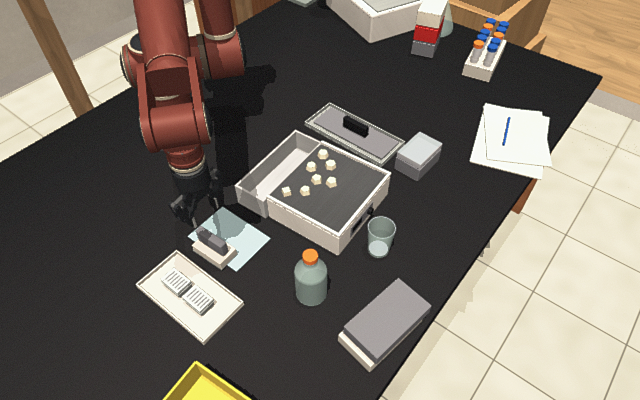

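Emit:
arm_command --rows '[[62,[0.008,0,-0.1],[0,0,0]],[62,[0.008,0,-0.2],[0,0,0]],[62,[0.008,0,-0.28],[0,0,0]],[62,[0.008,0,-0.34],[0,0,0]],[62,[0.008,0,-0.36],[0,0,0]],[10,[0.008,0,-0.36],[0,0,0]],[10,[0.008,0,-0.36],[0,0,0]],[10,[0.008,0,-0.36],[0,0,0]],[10,[0.008,0,-0.36],[0,0,0]],[10,[0.008,0,-0.36],[0,0,0]],[10,[0.008,0,-0.36],[0,0,0]],[10,[0.008,0,-0.36],[0,0,0]]]'

```text
time: 21.38
tool_pos: [0.4676, -0.267, 0.006]
tool_rot: [0.001, -0.022, 1.0, -0.001]
contact_force: [-0.5, -0.1, 5.7]
gripper_width: 0.247
grasp_force: 59.5
```

Emit:
arm_command --rows '[[10,[0,0,0.06],[0,0,0]],[10,[0,0,0.17],[0,0,0]],[10,[0,0,0.3],[0,0,-0.05]],[10,[0,0.05,0.42],[0,0,-0.12]],[10,[0.05,0.13,0.5],[0,0,-0.19]],[10,[0.12,0.22,0.5],[0,0,-0.26]],[10,[0.2,0.31,0.5],[0,0,-0.33]],[10,[0.28,0.4,0.5],[0,0,-0.4]],[10,[0.36,0.49,0.5],[0,0,-0.47]],[10,[0.44,0.58,0.5],[0,0,-0.54]],[10,[0.51,0.65,0.5],[0,0,-0.6]],[10,[0.56,0.7,0.5],[0,0,-0.65]]]'

```text
time: 22.38
tool_pos: [0.6348, -0.0531, 0.1526]
tool_rot: [-0.001, 0.471, 0.882, 0.0]
contact_force: [0.0, -0.8, -1.8]
gripper_width: 0.249
grasp_force: 59.4
```

Emit:
arm_command --rows '[[10,[0.05,0.05,0],[0,0,-0.05]],[10,[0.09,0.09,0],[0,0,-0.12]],[10,[0.123,0.123,0],[0,0,-0.19]],[10,[0.123,0.123,0],[0,0,-0.26]],[10,[0.123,0.123,0],[0,0,-0.31]],[10,[0.123,0.123,0],[0,0,-0.332]],[10,[0.123,0.123,0],[0,0,-0.332]],[10,[0.123,0.123,-0.05],[0,0,-0.332]],[10,[0.123,0.123,-0.1],[0,0,-0.332]],[10,[0.123,0.123,-0.13],[0,0,-0.332]],[10,[0.123,0.123,-0.13],[0,0,-0.332]]]'

```text
time: 23.3
tool_pos: [0.6679, -0.0186, 0.1094]
tool_rot: [-0.003, 0.681, 0.732, -0.002]
contact_force: [-0.2, -0.1, -3.8]
gripper_width: 0.246
grasp_force: 59.3
```

Run:
```python
from h import *
for n in('top','scene'):
    f=grab(n);save(f,n+'6.png');W=world(f);x,y,z=W[...,0],W[...,1],W[...,2]
    show(W,(abs(x-.67)<.08)&(abs(y+.02)<.08)&(z>.12)&(z<.155),'foot',40)
    show(W,(abs(x-.67)<.08)&(abs(y+.02)<.08)&(z>.17)&(z<.196),'grip',40)
s=monitor.state();print(s['tool_pos'],s['tool_rot'],s['gripper_width'],s['grasp_force'],s['contact_force'])
```

```text
grip px 321 179 n 56 c [ 0.6678 -0.0529] s [0.0159 0.0224] a 44.2 z [0.1769 0.1803 0.1836]
foot px 337 206 n 521 c [ 0.6705 -0.0168] s [0.0624 0.103 ] a 4.1 z [0.1225 0.1358 0.1492]
grip px 334 191 n 273 c [ 0.673  -0.0306] s [0.0556 0.0525] a 49.5 z [0.1721 0.1822 0.1946]
[ 0.67010573 -0.01887564  0.11310508] [-0.00124479  0.68145321  0.73186013 -0.00085699] 0.24795613787479082 59.35076951980591 [-0.65121223 -0.27069335 -2.57947239]
```

View pics/scene6.png

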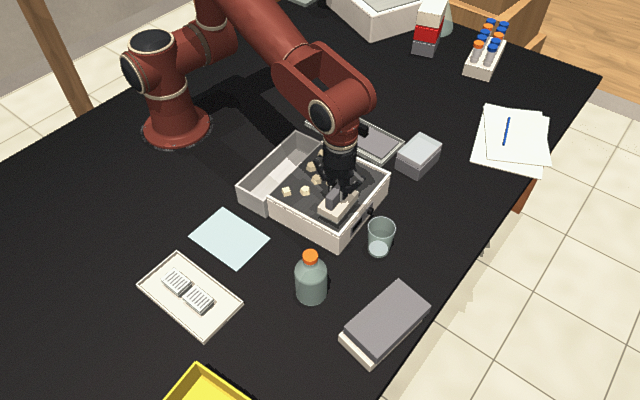

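Emit:
arm_command --rows '[[10,[0,0,-0.05],[0,0,0]],[10,[0,0,-0.08],[0,0,0]],[10,[0,0,-0.1],[0,0,0]],[10,[0,0,-0.11],[0,0,0]],[10,[0,0,-0.11],[0,0,0]],[10,[0,0,-0.11],[0,0,0]]]'

```text
time: 23.9
tool_pos: [0.6711, -0.0188, 0.0828]
tool_rot: [-0.0, 0.681, 0.732, -0.0]
contact_force: [-2.9, 1.2, 4.0]
gripper_width: 0.249
grasp_force: 60.9
```

Emit:
arm_command --rows '[[10,[-0.03,-0.002,0.003],[0,0,0]],[10,[-0.07,-0.005,0.003],[0,0,0]],[10,[-0.11,-0.008,0.003],[0,0,0]],[10,[-0.15,-0.01,0.003],[0,0,0]],[10,[-0.19,-0.013,0.003],[0,0,0]],[10,[-0.23,-0.016,0.003],[0,0,0]],[10,[-0.27,-0.019,0.003],[0,0,0]],[10,[-0.31,-0.022,0.003],[0,0,0]],[10,[-0.35,-0.025,0.003],[0,0,0]],[10,[-0.38,-0.027,0.003],[0,0,0]],[10,[-0.4,-0.028,0.003],[0,0,0]]]'

```text
time: 24.82
tool_pos: [0.5504, -0.0275, 0.0829]
tool_rot: [0.0, 0.682, 0.732, 0.0]
contact_force: [1.6, 0.1, -0.9]
gripper_width: 0.251
grasp_force: 60.3
```

Emit:
arm_command --rows '[[10,[-0.02,-0.001,0],[0,0,0]],[10,[-0.05,-0.003,0],[0,0,0]],[10,[-0.08,-0.006,0],[0,0,0]],[10,[-0.11,-0.008,0],[0,0,0]],[10,[-0.14,-0.01,0],[0,0,0]],[10,[-0.17,-0.012,0],[0,0,0]],[10,[-0.2,-0.014,0],[0,0,0]],[10,[-0.23,-0.016,0],[0,0,0]],[10,[-0.25,-0.018,0],[0,0,0]],[10,[-0.25,-0.018,0],[0,0,0]]]'

```text
time: 25.65
tool_pos: [0.4748, -0.0328, 0.0828]
tool_rot: [-0.0, 0.682, 0.732, -0.0]
contact_force: [-1.1, 0.4, -1.4]
gripper_width: 0.246
grasp_force: 60.3
```

```bash
cat >> h.py <<'E'
R4=np.array([[np.cos(.07),np.sin(.07)],[-np.sin(.07),np.cos(.07)]]); PC=np.array([.5974,.0449])
def chips():
    for n in('top','scene'):
        f=grab(n);W=world(f);C=f['color'].astype(int);z=W[...,2]
        P=(W[...,:2]-PC)@R4.T;px,py=P[...,0],P[...,1]
        print(n,'plate',[(np.median(P[k],0).round(3).tolist(),int(k.sum())) for k in comps((z>.084)&(z<.105)&(px>-.17)&(px<.1)&(abs(py)<.115)&(C.min(-1)>110),12)])
        b=(px<-.128)&(px>-.21)&(abs(py)<.128)
        print(n,'bin',[(np.median(P[k],0).round(3).tolist(),z[k].max().round(3),int(k.sum())) for k in comps(b&(z>.012)&(z<.1),12)])
    s=monitor.state();print(*(np.round(s[k],3) for k in('time','tool_pos','tool_rot','gripper_width','grasp_force','contact_force')))
    return f
E
python3 -c "
from h import *
f=chips();save(f,'s7.png')
im=cv2.imread('pics/s7.png');cv2.imwrite('pics/s7c.png',cv2.resize(im[110:270,210:400],None,fx=4,fy=3.7))"
```

```text
top plate [([-0.004, 0.011], 109), ([-0.042, 0.063], 118), ([-0.044, 0.009], 25), ([-0.082, 0.027], 114), ([-0.083, 0.086], 128), ([-0.157, -0.038], 21)]
top bin [([-0.157, -0.042], np.float64(0.099), 29)]
scene plate [([-0.078, 0.083], 73), ([-0.037, 0.059], 78), ([-0.078, 0.024], 72), ([-0.042, -0.004], 78), ([0.0, 0.007], 78), ([-0.096, -0.088], 65)]
scene bin [([-0.141, -0.115], np.float64(0.099), 34)]
25.75 [ 0.476 -0.033  0.083] [-0.     0.682  0.732 -0.   ] 0.248 60.227 [-1.238 -0.06  -1.337]
```

View pics/s7c.png

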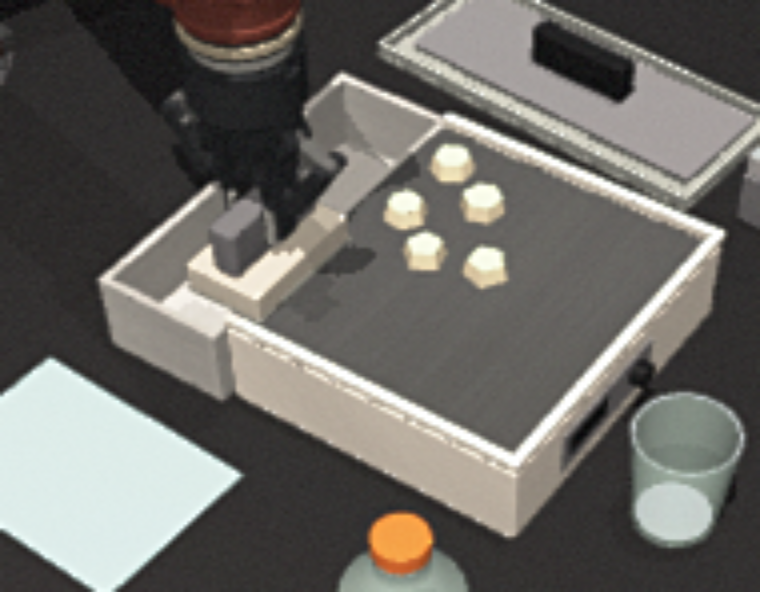

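Emit:
arm_command --rows '[[10,[0,0,0.08],[0,0,0]],[10,[0,0,0.17],[0,0,0]],[10,[0.06,0.03,0.2],[0,0,0]],[10,[0.17,0.08,0.2],[0,0,0]],[10,[0.28,0.13,0.2],[0,0,0]],[10,[0.39,0.19,0.2],[0,0,0]],[10,[0.5,0.24,0.2],[0,0,0]],[10,[0.59,0.28,0.2],[0,0,0]],[10,[0.636,0.3,0.2],[0,0,0]],[10,[0.636,0.3,0.12],[0,0,0]],[10,[0.636,0.3,0.04],[0,0,0]],[10,[0.636,0.3,0.001],[0,0,0]]]'

```text
time: 26.75
tool_pos: [0.6662, 0.0577, 0.0819]
tool_rot: [-0.002, 0.681, 0.732, -0.001]
contact_force: [-25.3, 0.7, 52.9]
gripper_width: 0.251
grasp_force: 69.8
```

Emit:
arm_command --rows '[[10,[-0.01,0,0],[0,0,0]],[10,[-0.05,-0.003,0],[0,0,0]],[10,[-0.09,-0.006,0],[0,0,0]],[10,[-0.13,-0.009,0],[0,0,0]],[10,[-0.17,-0.012,0],[0,0,0]],[10,[-0.21,-0.015,0],[0,0,0]],[10,[-0.25,-0.018,0],[0,0,0]],[10,[-0.29,-0.02,0],[0,0,0]],[10,[-0.32,-0.022,0],[0,0,0]],[10,[-0.35,-0.025,0],[0,0,0]],[10,[-0.38,-0.027,0],[0,0,0]],[10,[-0.4,-0.028,0],[0,0,0]]]'

```text
time: 27.75
tool_pos: [0.546, 0.0488, 0.083]
tool_rot: [-0.0, 0.682, 0.732, -0.0]
contact_force: [-0.2, -0.4, -3.1]
gripper_width: 0.248
grasp_force: 62.3
```

Emit:
arm_command --rows '[[10,[-0.02,-0.001,0],[0,0,0]],[10,[-0.05,-0.003,0],[0,0,0]],[10,[-0.08,-0.006,0],[0,0,0]],[10,[-0.11,-0.008,0],[0,0,0]],[10,[-0.14,-0.01,0],[0,0,0]],[10,[-0.17,-0.012,0],[0,0,0]],[10,[-0.2,-0.014,0],[0,0,0]],[10,[-0.23,-0.016,0],[0,0,0]],[10,[-0.24,-0.017,0],[0,0,0]],[10,[-0.24,-0.017,0],[0,0,0]]]'

```text
time: 28.58
tool_pos: [0.4742, 0.0438, 0.0831]
tool_rot: [0.0, 0.682, 0.732, 0.0]
contact_force: [-0.2, -0.2, -2.1]
gripper_width: 0.251
grasp_force: 62.3
```

```bash
python3 -c "
from h import *
f=chips();save(f,'s8.png')"
```

```text
top plate []
top bin [([-0.144, -0.085], np.float64(0.026), 82), ([-0.143, -0.055], np.float64(0.026), 89), ([-0.152, -0.013], np.float64(0.097), 26), ([-0.155, 0.054], np.float64(0.099), 114)]
scene plate [([-0.104, 0.102], 64), ([-0.105, -0.038], 142)]
scene bin [([-0.145, -0.038], np.float64(0.1), 43)]
28.683 [0.475 0.044 0.083] [0.    0.682 0.732 0.   ] 0.254 62.303 [ 0.161 -0.193 -2.345]
```

Emit:
arm_command --rows '[[10,[0,0,0.08],[0,0,0]],[10,[0,0,0.17],[0,0,0]],[10,[0.06,0.03,0.2],[0,0,0]],[10,[0.17,0.07,0.2],[0,0,0]],[10,[0.28,0.11,0.2],[0,0,0]],[10,[0.39,0.15,0.2],[0,0,0]],[10,[0.5,0.2,0.2],[0,0,0]],[10,[0.58,0.23,0.2],[0,0,0]],[10,[0.625,0.243,0.2],[0,0,0]],[10,[0.625,0.243,0.14],[0,0,0]],[10,[0.625,0.243,0.08],[0,0,0]],[10,[0.625,0.243,0.04],[0,0,0]]]'

```text
time: 29.68
tool_pos: [0.6624, 0.1168, 0.0928]
tool_rot: [-0.001, 0.681, 0.732, -0.001]
contact_force: [-0.9, 0.2, -3.9]
gripper_width: 0.249
grasp_force: 62.4
```

```bash
python3 -c "
from h import *
f=chips();save(f,'s9.png')
W=world(f);x,y,z=W[...,0],W[...,1],W[...,2]
show(W,(abs(x-.66)<.08)&(abs(y-.118)<.08)&(z>.093)&(z<.13),'foot',40)
im=cv2.imread('pics/s9.png');cv2.imwrite('pics/s9c.png',cv2.resize(im[110:270,210:400],None,fx=4,fy=3.7))"
```

```text
top plate []
top bin [([-0.144, -0.085], np.float64(0.027), 82), ([-0.143, -0.054], np.float64(0.027), 106), ([-0.147, -0.02], np.float64(0.027), 113), ([-0.155, 0.05], np.float64(0.025), 64), ([-0.163, 0.012], np.float64(0.027), 121)]
scene plate [([-0.104, 0.102], 66), ([0.075, 0.021], 80)]
scene bin [([-0.162, 0.056], np.float64(0.024), 26), ([-0.165, 0.013], np.float64(0.026), 48)]
29.783 [0.66  0.116 0.091] [-0.002  0.681  0.732 -0.002] 0.251 62.179 [-0.219 -0.368 -2.761]
foot px 365 179 n 507 c [0.6629 0.118 ] s [0.0618 0.1044] a 3.7 z [0.0948 0.1146 0.1225]
```

View pics/s9c.png

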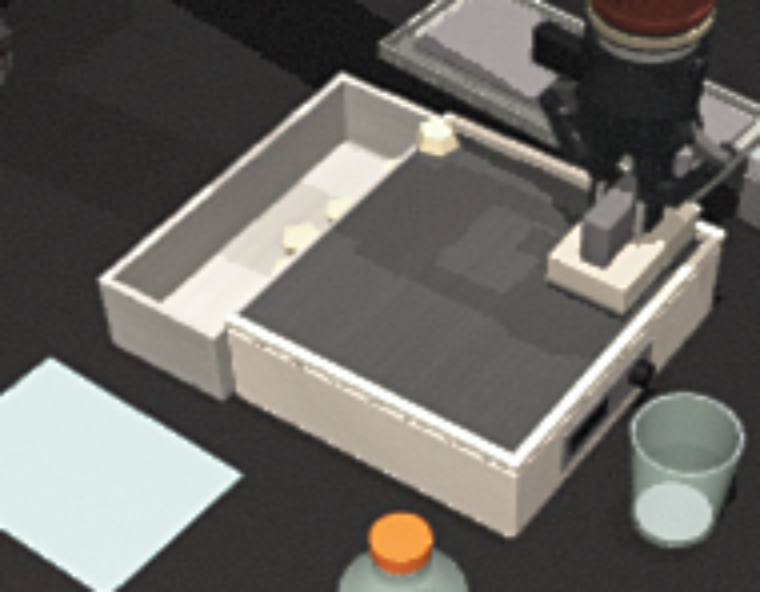

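Emit:
arm_command --rows '[[10,[0,0,-0.015],[0,0,0]],[10,[-0.01,0,-0.03],[0,0,0]],[10,[-0.05,-0.003,-0.036],[0,0,0]],[10,[-0.1,-0.007,-0.036],[0,0,0]],[10,[-0.15,-0.01,-0.036],[0,0,0]],[10,[-0.2,-0.014,-0.036],[0,0,0]],[10,[-0.25,-0.018,-0.036],[0,0,0]],[10,[-0.3,-0.021,-0.036],[0,0,0]],[10,[-0.34,-0.024,-0.036],[0,0,0]],[10,[-0.37,-0.026,-0.036],[0,0,0]],[10,[-0.39,-0.027,-0.036],[0,0,0]],[10,[-0.4,-0.028,-0.036],[0,0,0]]]'

```text
time: 30.78
tool_pos: [0.5422, 0.1083, 0.0851]
tool_rot: [0.0, 0.681, 0.732, 0.001]
contact_force: [0.9, 0.8, -2.4]
gripper_width: 0.251
grasp_force: 62.3
```

Emit:
arm_command --rows '[[10,[-0.02,-0.001,0],[0,0,0]],[10,[-0.05,-0.003,0],[0,0,0]],[10,[-0.08,-0.006,0],[0,0,0]],[10,[-0.11,-0.008,0],[0,0,0]],[10,[-0.14,-0.01,0],[0,0,0]],[10,[-0.17,-0.012,0],[0,0,0]],[10,[-0.2,-0.014,0],[0,0,0]],[10,[-0.23,-0.016,0],[0,0,0]],[10,[-0.24,-0.017,0],[0,0,0]],[10,[-0.24,-0.017,0],[0,0,0]]]'

```text
time: 31.62
tool_pos: [0.4697, 0.1032, 0.0843]
tool_rot: [0.0, 0.681, 0.732, 0.0]
contact_force: [-0.0, 0.1, -2.3]
gripper_width: 0.249
grasp_force: 62.3
```

Emit:
arm_command --rows '[[10,[0,0,0.08],[0,0,0]],[10,[0,0,0.2],[0,0,0]],[10,[0.03,-0.1,0.3],[0,0,0.05]],[10,[0.05,-0.2,0.3],[0,0,0.12]],[10,[0.05,-0.3,0.3],[0,0,0.19]],[10,[0.05,-0.4,0.3],[0,0,0.26]],[10,[0.05,-0.5,0.3],[0,0,0.33]],[10,[0.05,-0.58,0.3],[0,0,0.4]],[10,[0.05,-0.62,0.3],[0,0,0.47]],[10,[0.05,-0.65,0.3],[0,0,0.5]]]'

```text
time: 32.45
tool_pos: [0.4857, -0.0937, 0.1746]
tool_rot: [0.0, 0.348, 0.937, -0.0]
contact_force: [-0.4, 0.1, -3.1]
gripper_width: 0.25
grasp_force: 62.3
```

```bash
python3 -c "
from h import *
f=chips();save(f,'s10.png')
im=cv2.imread('pics/s10.png');cv2.imwrite('pics/s10c.png',cv2.resize(im[90:270,180:400],None,fx=3.5,fy=3.3))"
```

```text
top plate []
top bin [([-0.144, -0.085], np.float64(0.028), 78), ([-0.147, -0.02], np.float64(0.027), 113), ([-0.155, 0.055], np.float64(0.026), 121), ([-0.163, 0.012], np.float64(0.027), 121), ([-0.155, 0.113], np.float64(0.039), 78), ([-0.196, 0.113], np.float64(0.026), 108)]
scene plate []
scene bin [([-0.193, 0.111], np.float64(0.024), 55), ([-0.154, 0.113], np.float64(0.04), 19), ([-0.162, 0.056], np.float64(0.026), 25), ([-0.165, 0.012], np.float64(0.025), 49)]
32.55 [ 0.486 -0.093  0.175] [ 0.     0.351  0.936 -0.   ] 0.249 62.339 [-0.63  -0.352 -2.605]
```

View pics/s10c.png

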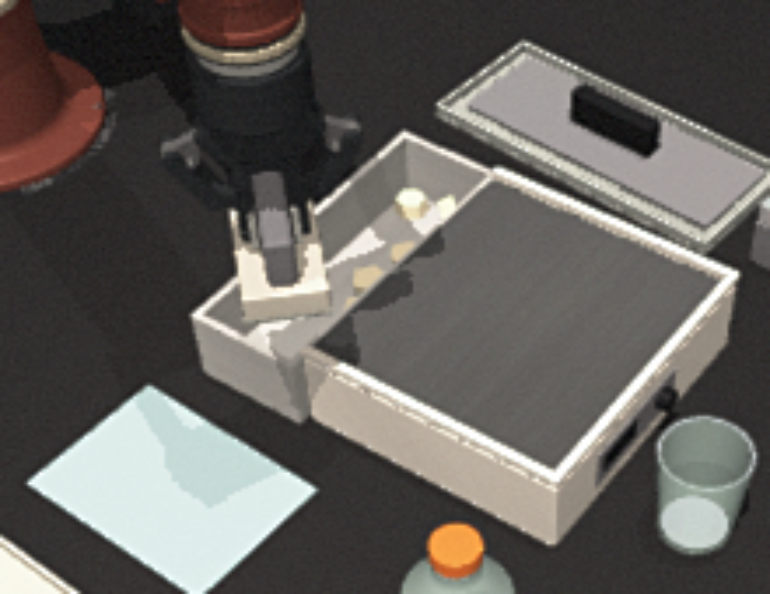

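Emit:
arm_command --rows '[[10,[-0.03,-0.1,0],[0,0,0.07]],[10,[-0.06,-0.2,0],[0,0,0.14]],[10,[-0.09,-0.3,0],[0,0,0.21]],[10,[-0.1,-0.37,-0.05],[0,0,0.28]],[10,[-0.1,-0.39,-0.15],[0,0,0.35]],[10,[-0.1,-0.39,-0.25],[0,0,0.42]],[10,[-0.1,-0.39,-0.35],[0,0,0.457]],[10,[-0.1,-0.39,-0.44],[0,0,0.457]],[10,[-0.1,-0.39,-0.5],[0,0,0.457]],[10,[-0.1,-0.39,-0.535],[0,0,0.457]],[10,[-0.1,-0.39,-0.55],[0,0,0.457]],[10,[-0.1,-0.39,-0.55],[0,0,0.457]]]'

```text
time: 33.55
tool_pos: [0.4554, -0.2083, 0.0089]
tool_rot: [-0.0, -0.002, 1.0, 0.0]
contact_force: [-0.4, 0.1, -2.3]
gripper_width: 0.249
grasp_force: 62.3
```

Emit:
arm_command --rows '[[10,[0,0,-0.004],[0,0,0]],[10,[0,0,-0.008],[0,0,0]],[10,[0,0,-0.008],[0,0,0]]]'

```text
time: 33.8
tool_pos: [0.4565, -0.2094, 0.0084]
tool_rot: [0.001, -0.002, 1.0, -0.001]
contact_force: [-0.1, -0.7, -2.8]
gripper_width: 0.25
grasp_force: 62.3
```

Emit:
arm_command --rows '[[10,[0,0,-0.004],[0,0,0]],[10,[0,0,-0.008],[0,0,0]],[10,[0,0,-0.01],[0,0,0]],[10,[0,0,-0.01],[0,0,0]]]'

```text
time: 34.13
tool_pos: [0.4559, -0.2092, 0.0049]
tool_rot: [0.0, -0.002, 1.0, -0.0]
contact_force: [-0.9, 1.5, 3.1]
gripper_width: 0.247
grasp_force: 63.1
```

Emit:
arm_command --rows '[[50,[0,0,0],[0,0,0]],[50,[0,0,0],[0,0,0]],[50,[0,0,0],[0,0,0]],[50,[0,0,0.1],[0,0,0]],[50,[0,0,0.2],[0,0,0]],[50,[0,0,0.33],[0,0,0]],[50,[0,0,0.46],[0,0,0]],[50,[0,0.1,0.5],[0,0,0]],[50,[0,0.23,0.5],[0,0,0]],[50,[0,0.36,0.5],[0,0,0]],[50,[0,0.48,0.5],[0,0,0]],[50,[0,0.58,0.5],[0,0,0]]]'

```text
time: 35.13
tool_pos: [0.4552, -0.0328, 0.1542]
tool_rot: [0.0, -0.002, 1.0, 0.0]
contact_force: [1.5, -0.4, 0.0]
gripper_width: 0.585
grasp_force: 0.0
```

Emit:
arm_command --rows '[[85,[0.01,0.13,0],[0,0,0]],[85,[0.02,0.26,0],[0,0,0]],[85,[0.04,0.39,0],[0,0,0]],[85,[0.05,0.52,0],[0,0,0]],[85,[0.06,0.65,0],[0,0,0]],[85,[0.07,0.78,0],[0,0,0]],[85,[0.08,0.91,0],[0,0,0]],[85,[0.08,1,0],[0,0,0]],[85,[0.08,1,0],[0,0,0]]]'

```text
time: 35.88
tool_pos: [0.479, 0.2695, 0.1539]
tool_rot: [-0.0, -0.004, 1.0, 0.001]
contact_force: [-0.4, 0.4, 0.5]
gripper_width: 0.997
grasp_force: 0.0
```

Run:
```python
from h import *
f=chips();save(f,'s11.png')
for n in('top','scene'):
    f=grab(n);W=world(f);x,y,z=W[...,0],W[...,1],W[...,2]
    show(W,(x>.2)&(x<.7)&(y>.2)&(y<.45)&(z>.03)&(z<.065),'bar',40);show(W,(x>.2)&(x<.65)&(y>.2)&(y<.45)&(z>.012)&(z<.03),'capplate',100)
    show(W,(x>.35)&(x<.6)&(y>-.33)&(y<-.12)&(z>.06)&(z<.09),'scr',40)
    show(W,(x>.35)&(x<.6)&(y>-.33)&(y<-.12)&(z>.02)&(z<.04),'foot',40)
```

```text
top plate []
top bin [([-0.144, -0.085], np.float64(0.027), 83), ([-0.143, -0.053], np.float64(0.026), 105), ([-0.148, -0.02], np.float64(0.026), 110), ([-0.155, 0.055], np.float64(0.027), 122), ([-0.163, 0.012], np.float64(0.026), 122), ([-0.155, 0.113], np.float64(0.041), 75), ([-0.196, 0.114], np.float64(0.025), 109)]
scene plate []
scene bin [([-0.191, 0.111], np.float64(0.024), 52), ([-0.156, 0.111], np.float64(0.039), 20), ([-0.162, 0.055], np.float64(0.024), 26), ([-0.166, 0.011], np.float64(0.025), 48)]
35.983 [0.479 0.266 0.154] [-0.    -0.003  1.    -0.   ] 0.998 0.0 [ 0.125 -0.744 -0.03 ]
bar px 164 204 n 253 c [0.6646 0.3314] s [0.0367 0.1254] a 15.0 z [0.0336 0.0474 0.0626]
capplate px 184 233 n 142 c [0.6034 0.2816] s [0.1264 0.0639] a 43.4 z [0.0132 0.0165 0.0206]
capplate px 175 242 n 554 c [0.5728 0.3085] s [0.0838 0.0588] a 0.5 z [0.0128 0.0158 0.0198]
capplate px 191 302 n 102 c [0.4326 0.2639] s [0.0048 0.1181] a 89.2 z [0.0125 0.0159 0.0193]
capplate px 148 297 n 224 c [0.4509 0.3616] s [0.0512 0.0339] a 0.2 z [0.0131 0.0161 0.0194]
scr px 394 281 n 421 c [ 0.4534 -0.2079] s [0.0227 0.088 ] a 89.5 z [0.067  0.0766 0.0805]
foot px 390 284 n 640 c [ 0.4543 -0.2083] s [0.1002 0.0609] a 0.0 z [0.0268 0.0312 0.0351]
bar px 355 124 n 252 c [0.4826 0.3281] s [0.0255 0.0905] a 89.4 z [0.033  0.0494 0.0561]
bar px 400 160 n 101 c [0.6803 0.2778] s [0.0085 0.0391] a 87.6 z [0.0329 0.0463 0.0629]
capplate px 355 132 n 1446 c [0.472  0.3338] s [0.1139 0.2921] a 88.2 z [0.0128 0.0161 0.021 ]
capplate px 384 132 n 111 c [0.5474 0.3854] s [0.0377 0.1796] a 77.5 z [0.0124 0.0151 0.0198]
scr px 224 221 n 318 c [ 0.4557 -0.2097] s [0.0899 0.0238] a 1.1 z [0.0634 0.0762 0.0798]
foot px 226 235 n 445 c [ 0.4556 -0.2097] s [0.1012 0.0602] a 1.0 z [0.0227 0.0311 0.0362]
```

Emit:
arm_command --rows '[[85,[0,0.1,-0.03],[0,0,-0.012]],[85,[0.002,0.19,-0.13],[0,0,-0.012]],[85,[0.002,0.21,-0.24],[0,0,-0.012]],[85,[0.002,0.21,-0.35],[0,0,-0.012]],[85,[0.002,0.21,-0.45],[0,0,-0.012]],[85,[0.002,0.21,-0.51],[0,0,-0.012]],[85,[0.002,0.21,-0.535],[0,0,-0.012]],[85,[0.002,0.21,-0.535],[0,0,-0.012]],[10,[0.002,0.21,-0.535],[0,0,-0.012]],[10,[0.002,0.21,-0.535],[0,0,-0.012]],[10,[0.002,0.21,-0.535],[0,0,-0.012]],[10,[0.002,0.21,-0.535],[0,0,-0.012]]]'

```text
time: 37.08
tool_pos: [0.4814, 0.3287, -0.0046]
tool_rot: [0.001, 0.008, 1.0, 0.001]
contact_force: [-0.1, -0.9, -0.5]
gripper_width: 0.447
grasp_force: 0.0
```

Emit:
arm_command --rows '[[10,[0,0,0],[0,0,0]],[10,[0,0,0],[0,0,0]],[10,[0,0,0],[0,0,0]]]'

```text
time: 37.33
tool_pos: [0.481, 0.3287, -0.0052]
tool_rot: [0.001, 0.008, 1.0, 0.0]
contact_force: [-0.0, 0.0, 5.1]
gripper_width: 0.218
grasp_force: 61.1
```

Emit:
arm_command --rows '[[10,[0,0,0.05],[0,0,0]],[10,[0,0,0.15],[0,0,0]],[10,[0,0,0.27],[0,0,0]],[10,[0,0,0.39],[0,0,0]],[10,[0,0,0.5],[0,0,0]],[10,[0,-0.05,0.55],[0,0,-0.05]],[10,[-0.02,-0.13,0.55],[0,0,-0.12]],[10,[-0.04,-0.22,0.55],[0,0,-0.19]],[10,[-0.06,-0.31,0.55],[0,0,-0.26]],[10,[-0.08,-0.4,0.55],[0,0,-0.33]],[10,[-0.1,-0.47,0.55],[0,0,-0.4]],[10,[-0.1,-0.5,0.55],[0,0,-0.45]]]'

```text
time: 38.33
tool_pos: [0.4484, 0.1759, 0.1573]
tool_rot: [-0.001, 0.356, 0.934, -0.001]
contact_force: [-0.3, -0.3, -2.0]
gripper_width: 0.221
grasp_force: 60.2
```

Emit:
arm_command --rows '[[10,[-0.02,-0.06,0],[0,0,-0.05]],[10,[-0.03,-0.14,0],[0,0,-0.12]],[10,[-0.04,-0.23,0],[0,0,-0.19]],[10,[-0.05,-0.32,0],[0,0,-0.26]],[10,[-0.06,-0.4,0],[0,0,-0.33]],[10,[-0.07,-0.46,0],[0,0,-0.4]],[10,[-0.07,-0.485,0],[0,0,-0.46]],[10,[-0.07,-0.485,0],[0,0,-0.496]],[10,[-0.07,-0.485,-0.08],[0,0,-0.496]],[10,[-0.07,-0.485,-0.14],[0,0,-0.496]],[10,[-0.07,-0.485,-0.14],[0,0,-0.496]],[10,[-0.07,-0.485,-0.14],[0,0,-0.496]]]'

```text
time: 39.33
tool_pos: [0.4275, 0.0328, 0.1149]
tool_rot: [-0.002, 0.682, 0.731, -0.001]
contact_force: [0.4, 1.0, -2.3]
gripper_width: 0.22
grasp_force: 60.0
```

Run:
```python
from h import *
import time
s=monitor.state();print(*(np.round(s[k],4) for k in('time','tool_pos','tool_rot','gripper_width','grasp_force','contact_force')))
for n in('top','scene'):
    f=grab(n);save(f,n+'12.png');W=world(f);x,y,z=W[...,0],W[...,1],W[...,2]
    r=(x>.33)&(x<.52)&(y>-.15)&(y<.22)
    m=r&(z>.122)&(z<.145)
    show(W,m,'plate',60)
    p=W[m];q=(p[:,:2]-[.4298,.0333])@R4.T
    print(np.percentile(q,[1,99],axis=0).round(4), np.percentile(p[:,2],[5,50,95]).round(4))
s=monitor.state();print(*(np.round(s[k],4) for k in('tool_pos','tool_rot')))
```

```text
39.3333 [0.4275 0.0328 0.1149] [-0.0016  0.682   0.7313 -0.0012] 0.2197 60.0045 [ 0.3842  1.0181 -2.2694]
plate px 334 292 n 1359 c [ 0.4348 -0.0597] s [0.0961 0.081 ] a 3.7 z [0.1323 0.1353 0.1387]
plate px 229 302 n 635 c [0.42   0.1542] s [0.0959 0.0343] a 3.9 z [0.1329 0.136  0.1391]
plate px 299 312 n 101 c [0.3994 0.0096] s [0.019  0.0351] a 87.1 z [0.1323 0.1358 0.1386]
plate px 266 315 n 399 c [0.3919 0.0784] s [0.0594 0.0331] a 87.2 z [0.1323 0.136  0.1391]
[[-0.049  -0.1319]
 [ 0.0448  0.1371]] [0.1325 0.1356 0.1389]
plate px 275 151 n 1940 c [0.4309 0.0353] s [0.1014 0.2752] a 3.9 z [0.1345 0.1374 0.1403]
[[-0.0456 -0.1326]
 [ 0.0487  0.1357]] [0.1345 0.1374 0.1404]
[0.4295 0.0327 0.1173] [4.000e-04 6.820e-01 7.314e-01 3.000e-04]
```

Emit:
arm_command --rows '[[10,[0,-0.006,-0.05],[0,0,0]],[10,[0,-0.006,-0.1],[0,0,0]],[10,[0,-0.006,-0.14],[0,0,0]],[10,[0,-0.006,-0.16],[0,0,0]],[10,[0,-0.006,-0.17],[0,0,0]],[10,[0,-0.006,-0.18],[0,0,0]],[10,[0,-0.006,-0.185],[0,0,0]],[10,[0,-0.006,-0.19],[0,0,0]],[10,[0,-0.006,-0.19],[0,0,0]]]'

```text
time: 40.18
tool_pos: [0.4293, 0.0308, 0.0598]
tool_rot: [0.0, 0.682, 0.731, 0.0]
contact_force: [0.0, -0.0, -2.3]
gripper_width: 0.219
grasp_force: 60.3
```

Emit:
arm_command --rows '[[10,[0,0,-0.005],[0,0,0]],[10,[0,0,-0.01],[0,0,0]],[10,[0,0,-0.012],[0,0,0]],[10,[0,0,-0.012],[0,0,0]]]'

```text
time: 40.52
tool_pos: [0.4296, 0.0308, 0.0568]
tool_rot: [0.0, 0.682, 0.731, 0.0]
contact_force: [-1.4, -0.2, 3.3]
gripper_width: 0.22
grasp_force: 60.9
```

Seated, with light contact. I'll release and back off.

Emit:
arm_command --rows '[[40,[0,0,0],[0,0,0]],[60,[0,0,0],[0,0,0]],[60,[0,0,0],[0,0,0]],[60,[0,0,0.05],[0,0,0]],[60,[0,0,0.13],[0,0,0]],[60,[0,0,0.25],[0,0,0]],[60,[0,0,0.38],[0,0,0]],[60,[0,0,0.5],[0,0,0]],[60,[-0.1,0.1,0.6],[0,0,0]],[60,[-0.1,0.2,0.7],[0,0,0]],[60,[-0.1,0.25,0.7],[0,0,0]],[60,[-0.1,0.25,0.7],[0,0,0]]]'

```text
time: 41.52
tool_pos: [0.4, 0.1085, 0.2697]
tool_rot: [0.002, 0.681, 0.733, 0.003]
contact_force: [0.7, 0.3, -0.5]
gripper_width: 0.698
grasp_force: 0.0
```

Run:
```python
from h import *
for n in('top','scene'):
    f=grab(n);save(f,n+'13.png');W=world(f);x,y,z=W[...,0],W[...,1],W[...,2]
    show(W,(abs(x-.43)<.06)&(abs(y-.03)<.16)&(z>.1)&(z<.13),'bar',40)
    r=(x>.33)&(x<.7)&(y>-.15)&(y<.22)&(z>.066)&(z<.1)
    show(W,r,'cap+plate',60)
    show(W,(x>.35)&(x<.6)&(y>-.33)&(y<-.12)&(z>.06)&(z<.09),'scr',40)
    show(W,(x>.35)&(x<.65)&(y>-.48)&(y<-.3)&(z>.022)&(z<.05),'blk',40)
s=monitor.state();print(s['contact_force'],s['tool_pos'])
```

```text
bar px 287 296 n 396 c [0.4302 0.0334] s [0.0204 0.0885] a 3.8 z [0.1098 0.1149 0.1185]
cap+plate px 289 243 n 13447 c [0.5441 0.0374] s [0.3293 0.2687] a 3.9 z [0.0752 0.0802 0.0868]
scr px 394 281 n 416 c [ 0.4536 -0.2082] s [0.0882 0.0229] a 0.2 z [0.069  0.0766 0.0804]
blk px 465 241 n 526 c [ 0.5447 -0.39  ] s [0.0455 0.0637] a 89.8 z [0.025  0.0341 0.0381]
blk px 469 273 n 543 c [ 0.4673 -0.3916] s [0.0466 0.063 ] a 89.9 z [0.0248 0.0344 0.0382]
bar px 279 154 n 249 c [0.4321 0.0337] s [0.023  0.0966] a 5.3 z [0.1015 0.1139 0.1185]
cap+plate px 313 181 n 8376 c [0.5401 0.0352] s [0.3279 0.2794] a 2.0 z [0.0751 0.0802 0.0889]
scr px 224 221 n 318 c [ 0.4563 -0.21  ] s [0.0899 0.0239] a 1.3 z [0.0629 0.0759 0.08  ]
blk px 175 280 n 471 c [ 0.4673 -0.3929] s [0.0679 0.0458] a 0.9 z [0.0246 0.0343 0.0378]
blk px 197 298 n 509 c [ 0.5454 -0.3921] s [0.0645 0.0461] a 0.8 z [0.0241 0.0342 0.0376]
[ 0.55058843 -0.90911935  0.14759048] [0.39902136 0.10615976 0.2659293 ]
```

View pics/scene13.png

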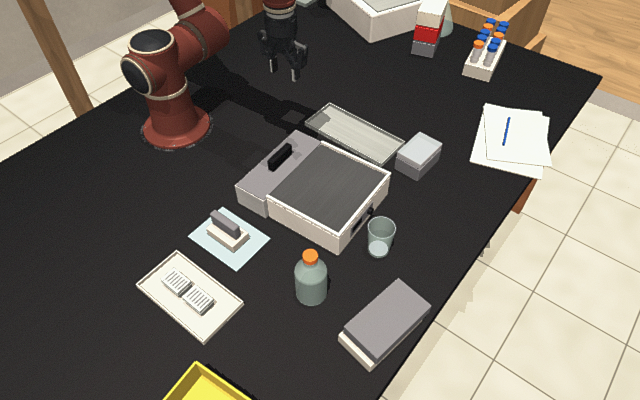

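The image shows the cap seated on the bin, with its bar at (279,154), within about 1.5 mm of where it started. The plate is clear, the scraper is upright on the mat at (228,230), and both blocks are flat in the tray.

```bash
python3 -c "
from h import *
print(manip.job_done())"
```

```text
the job is handed in; nothing more can be done
None
```

The job is handed in at about 42 s: my last camera check before hand-in showed the cap back on the bin, all 7 chips in the bin, both blocks flat in the tray, the scraper upright on its mat and the bystanders apparently undisturbed; the hand-in returned no verdict.

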